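# Swap the load of the lamp turntable and nest the graded beakers

### The job

The jar under the lamp is finished: swing the turntable round with the jar still on it until the black seat clicks into the loading detent at the front (by the red pointer), then stand the jar upright on the middle of the flat blue tray. Nest all the steel beakers that are there upright inside one another in size order, the widest outermost, on the middle of the seat, and then swing the turntable back until the nested beakers sit in the detent under the lamp. Leave the other bottles and dishes where they are.

Things in the scene. Friction and masses are not known exactly. Their poses are not given: they have to be found in the camera images.
- disc (a joint): Turn of the round aluminium turntable about its upright axis, rad, counter-clockwise positive from above. Starts at 0. Spring detents hold it at 0 (seat under the lamp), 1.047 (half way, not used) and 2.094 (seat at loading station); within about 0.06 of a detent it is pulled in and clicks home. End stops at -0.06 and 2.154. Pushing it over a detent takes about 5 N at the post.
- turntable: Fixed grey base of the turntable, origin on the turning axis at bench height. The disc on it is 310 mm across, its flat top 30 mm above the bench. The base's -x axis points to the loading station, marked by a small red pointer block at the rim (22 mm high, 160 to 196 mm from the axis).
- lamp_head (a point): Middle of the underside of the fixed white lamp head over the disc: 190 x 100 x 34 mm, underside 205 mm and top 239 mm above the bench. Its long side runs outward from the turning axis, 60 degrees from the base's +x towards its +y, from 45 to 235 mm from the axis; a 28 mm column carries it 225 mm from the axis. Nothing can be reached from above under it.
- seat (a point): Centre of the black rubber seat (90 mm circle, flush) on the disc's top, 100 mm from the axis; turns with the disc.
- post_top (a point): Centre of the top of the black upright turning post on the disc, 20 mm diameter, 100 mm tall (top 130 mm above the bench), 125 mm from the axis, 110 degrees counter-clockwise of the seat; turns with the disc. Gripped or pushed to turn the disc; a round post, so the gripper need not turn with it.
- load_spot (a point): Fixed point: where the seat's centre is when the disc is in its loading detent (2.094 rad).
- lamp_spot (a point): Fixed point: where the seat's centre is when the disc is in its lamp detent (0 rad).
- jar: Closed squat round jar of greenish glass with white cap, 64 mm diameter (cap 56 mm, the top 16 mm), 66 mm tall, about 0.22 kg, origin at the centre of its underside. It starts on the seat under the lamp (finished).
- tray: Fixed flat blue enamel tray without a rim, 190 x 190 mm, 4 mm thick, origin at the centre of its underside.
- amber: Amber bottle with black cap, 52 mm diameter, 120 mm tall, bystander standing among the beakers; leave it alone. Origin at the centre of its underside.
- canister: White canister, 72 mm diameter, 120 mm tall, bystander; leave it alone. Origin at the centre of its underside.
- petri: Stack of clear dishes, 90 mm diameter, 45 mm tall, bystander; leave it alone. Origin at the centre of its underside.
- dropper: Small amber dropper bottle, 32 mm diameter, 75 mm tall, bystander; leave it alone. Origin at the centre of its underside.
- beaker_a: Open straight-sided steel beaker with a blue band below the rim and blue inside floor, the largest of the graded set (some may be absent): 66 mm outside diameter, 45 mm tall, wall 2.5 mm, floor 3 mm thick, about 160 g. Origin: centre of underside, z up. Starts upright on the bench. Next sizes nest with 3 mm play all round; an inner one stands at least 26 mm above the rim around it.
- beaker_b: Open straight-sided steel beaker with a green band below the rim and green inside floor, the second of the graded set (some may be absent): 55 mm outside diameter, 68 mm tall, wall 2.5 mm, floor 3 mm thick, about 140 g. Origin: centre of underside, z up. Starts upright on the bench. Next sizes nest with 3 mm play all round; an inner one stands at least 26 mm above the rim around it.
- beaker_c: Open straight-sided steel beaker with a yellow band below the rim and yellow inside floor, the third of the graded set (some may be absent): 44 mm outside diameter, 91 mm tall, wall 2.5 mm, floor 3 mm thick, about 120 g. Origin: centre of underside, z up. Starts upright on the bench. Next sizes nest with 3 mm play all round; an inner one stands at least 26 mm above the rim around it.
- beaker_d: Open straight-sided steel beaker with a red band below the rim and red inside floor, the smallest in diameter of the graded set (some may be absent): 33 mm outside diameter, 114 mm tall, wall 2.5 mm, floor 3 mm thick, about 100 g. Origin: centre of underside, z up. Starts upright on the bench. Next sizes nest with 3 mm play all round; an inner one stands at least 26 mm above the rim around it.
Not all that is in view belongs to the job. What is shaped like the beaker_d but green is not meant.

How it is judged:
By the outcome, as a careful person would: the job done as asked, in the order asked, and still so for the second after the job is handed in, with the robot touching nothing.
Of beaker_a, beaker_b, beaker_c, beaker_d only 3 to 4 are there at a start; the rules pass over those that are not, and their reading is None.
At some moment in a run one of beaker_a, beaker_b, jar may be knocked a few centimetres aside while the robot is not near it.
It also fails if it takes over 210 s, if anything falls off the work surface, if the arm or the gripper's body presses on something with over 40 N, if the wrist force passes 120 N, or if a joint passes its speed limit or range.

### The arm

A 6-joint arm with a two-finger parallel gripper is mounted at the origin on the work surface. World frame = base frame: x ahead of the robot, y to its left, z up, the work surface at z = 0. Lengths are in m, angles in rad, forces in N, time in s.
With the tool pointing down it reaches from about 0.275 to 0.775 m from the base axis. Payload 14.6 kg.
Tool frame: the origin (TCP) lies at the very end of the fingers, on their centre line; the grasp point (between the pads) lies 19 mm behind it; z points along the fingers, y is the direction in which the jaws open and shut (so a half turn about z gives the same grasp; the last joint's range is limited). The gripper opens to 85 mm and grips with 20 to 120 N. Pads are 22 mm wide; open, the fingers measure 114 mm over their backs; the gripper's body (76 mm by 85 mm) begins 54 mm behind the grasp point. The pads swing forward as they close: fully open they stand 13 mm farther back than shut.
Start: joints at [-1.328, 0.263, -0.048, 1.259, 0, 1.415], TCP at [0.203, -0.484, 0.231] pointing down, gripper open.
Joint ranges: [-2.65, 2.65], [-0.89, 1.7], [-1.18, 1.37], [-2.13, 2.11], [-1.35, 1.29], [-3.14, 3.14]. Speed limits (rad/s): [1.89, 1.89, 2.57, 2.79, 3.14, 3.14].

### API

Orientations are given as [roll, pitch, yaw] about the fixed x, y, z axes, in that order (R = Rz(yaw) Ry(pitch) Rx(roll)).
In Python, from plant import ctrl gives the robot as it stands.
- The arm moves only by the tool play_rows, never from a script. Its argument "moves" is a list of rows, each an object with "linear": the shift along the world's x, y, z in cm, a list of three; "twist": the turn about the world's z in degrees. In form: [{"linear": [tx, ty, tz], "twist": twist}, ...]. A call has 1 to 8 rows; each row is the pose to reach, as a shift and turn from the pose commanded when the call began; what a row does not reach only later rows make up. A row lasts 1/12 s, in which the tool goes at most 41.7 mm and 7.16 degrees, less where a joint would pass 70% of its speed; a pose out of reach is approached as far as the arm can. A call with a gripper value outside its range is refused whole. "claw" is the opening, from -1 (shut) to 1 (fully open), so that 0 is half open, set as the call begins (left out, the last holds). The fingers move at their own pace and stop on an object; "squeeze" is the grip in N (left out, the last holds). Time passes only in rows, so rows that repeat a pose let the fingers close. It gives the time, the measured TCP pose, the force and the opening at its end, in the units of the state.
- ctrl.sense(): the state, without advancing time (a new reading comes with each control period).
- ctrl.grab_frame(name): name is "scene" or "top" or "wrist"; returns a dict with "image" (420x560x3 uint8, blue, green, red), "fx", "fy", "cx", "cy" (pixels), "k1" (the pictures are not rectified: a ray, as slopes to the right and down, at radius r is drawn at 1 + k1 r^2 times it, then the intrinsics apply), "camera_from_world" (4x4, takes a point from world to camera coordinates). Camera axes: x right, y down, z forward; pixel columns grow to the right and rows downward; lengths in m; the calibration is good to about 2 mm. A picture is of the moment at which its call begins. There is no depth.
- ctrl.job_done(): hands the job in, once; it reports no verdict.
The state is a dict: "time": time; "joint_positions": joint angles; "qd": joint speeds; "tau": joint torques, N m; "position": TCP position; "ee_rot": TCP orientation; "ft_force": force on the tool from outside, world axes, zero at the start; "wrist_torque": the same for the moment, N m; "gripper_width": opening from 0.0 (shut) to 1.0 (fully open).
Only numpy, scipy, OpenCV 4.12 (cv2) and the standard library are available. Lean on these libraries where they do the work, as an engineer would, in place of code of your own. Each camera call takes 0.05 s, during which the arm holds its last target.

## Working session

There is one attempt and no reset: what is moved stays moved. The work goes in short steps, Python scripts to look and compute and a tool call to move; the robot and the scene stay as the last step left them, time stands still between calls to the robot, and variables do not carry over. Pictures are saved under pics/ and viewed, and the job is handed in when it is done.

Besides the shell and the picture viewer there is one more tool, called after "Emit:" as name(argument=value, ...) on one line, values as JSON. play_rows: Moves the arm, as the interface text tells. Its arguments: {"type":"object","properties":{"moves":{"type":"array","items":{"type":"object","properties":{"linear":{"type":"array","items":{"type":"number"}},"twist":{"type":"number"}}}},"claw":{"type":"number"},"squeeze":{"type":"number"}},"required":["moves"]}

```bash
mkdir -p pics; ls
cat > h.py <<'E'
import numpy as np, cv2
from plant import ctrl
def grab(name,fn=None):
    f=ctrl.grab_frame(name)
    if fn: cv2.imwrite('pics/'+fn,f['image'])
    np.savez('last_%s.npz'%name,**{k:np.array(v) for k,v in f.items()})
    return f
def load(name): return dict(np.load('last_%s.npz'%name))
def ray(f,u,v):
    K=np.array([[f['fx'],0,f['cx']],[0,f['fy'],f['cy']],[0,0,1]],float)
    p=cv2.undistortPoints(np.array([[[u,v]]],float),K,np.array([float(f['k1']),0,0,0]))[0,0]
    T=np.array(f['camera_from_world']); R=T[:3,:3]; t=T[:3,3]
    return -R.T@t, R.T@np.array([p[0],p[1],1])
def at(f,u,v,z):
    c,d=ray(f,u,v); return c+d*(z-c[2])/d[2]
def proj(f,P):
    P=np.atleast_2d(P).astype(float);T=np.array(f['camera_from_world'])
    K=np.array([[f['fx'],0,f['cx']],[0,f['fy'],f['cy']],[0,0,1]],float)
    r=cv2.Rodrigues(T[:3,:3])[0]
    return cv2.projectPoints(P,r,T[:3,3],K,np.array([float(f['k1']),0,0,0]))[0][:,0]
def crop(f,u0,v0,u1,v1,s,fn):
    cv2.imwrite('pics/'+fn,cv2.resize(f['image'][v0:v1,u0:u1],None,fx=s,fy=s,interpolation=cv2.INTER_CUBIC))
E
python3 - <<'E'
from h import *
for n in('scene','top','wrist'):
    f=grab(n,n+'0.png'); print(n,f['fx'],f['k1'],ray(f,280,210))
print(ctrl.sense())
E
```

```text
pics
scene 442.6767445008652 -0.03774720751926177 (array([1.38147186, 0.18795515, 0.77826155]), array([-0.78029922, -0.15925249, -0.6048519 ]))
top 442.7147402068341 -0.12298709247179641 (array([0.2868766 , 0.03177522, 1.46518199]), array([ 0.19069423, -0.02214537, -0.98143377]))
wrist 290.1741794220782 -0.011392455825154028 (array([ 0.27830674, -0.45187539,  0.37438758]), array([-0.2988145 , -0.12624233, -0.94596503]))
{'time': 0.15, 'joint_positions': array([-1.32827850e+00,  2.63421342e-01, -4.88020415e-02,  1.25942989e+00,
       -8.65256228e-06,  1.41551205e+00]), 'qd': array([ 0.00096481, -0.00111562, -0.00013813, -0.0001542 ,  0.00202573,
       -0.00084637]), 'tau': array([-8.93935048e-04, -6.37835026e+01,  3.84642291e+01,  1.08892116e-02,
       -2.57189367e-04,  1.79034600e-05]), 'position': array([ 0.20332594, -0.48377911,  0.23092728]), 'ee_rot': array([-3.14074468e+00, -1.23987840e-04,  3.97802055e-01]), 'ft_force': array([ 0.07903565, -0.08654847,  0.26945446]), 'wrist_torque': array([-0.01372732, -0.0249271 ,  0.02492339]), 'gripper_width': 1.0000524186258715}
```

View pics/scene0.png

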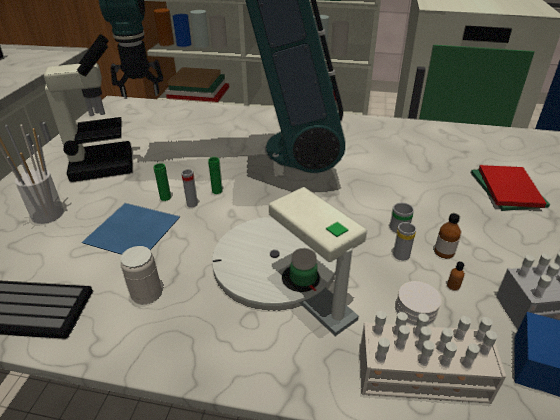

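View pics/top0.png

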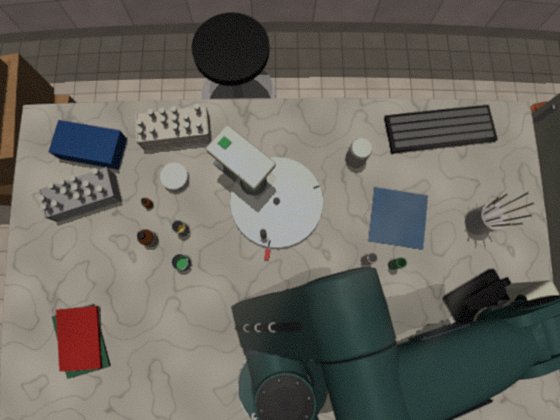

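View pics/wrist0.png

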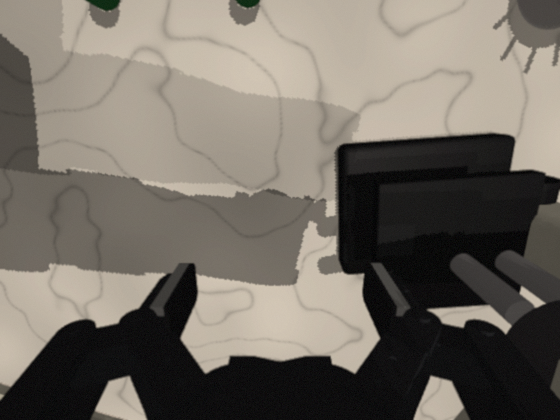

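Run:
```python
from h import *
s=load('scene');t=load('top')
crop(s,200,130,480,310,2.8,'s0a.png'); crop(s,60,130,260,310,3,'s0b.png'); crop(t,120,130,440,290,2.5,'t0a.png')
```

```text
(no output)
```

View pics/s0a.png

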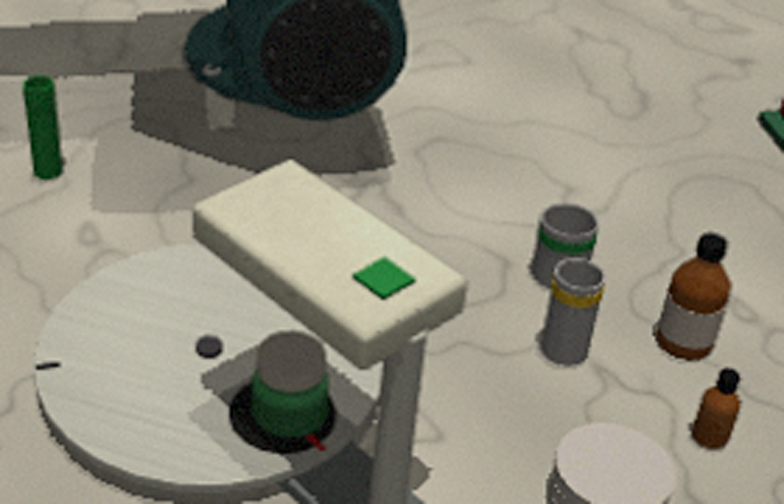

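View pics/s0b.png

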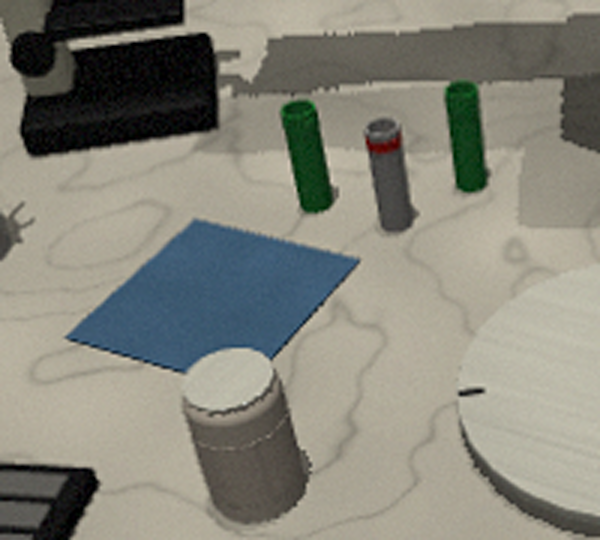

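View pics/t0a.png

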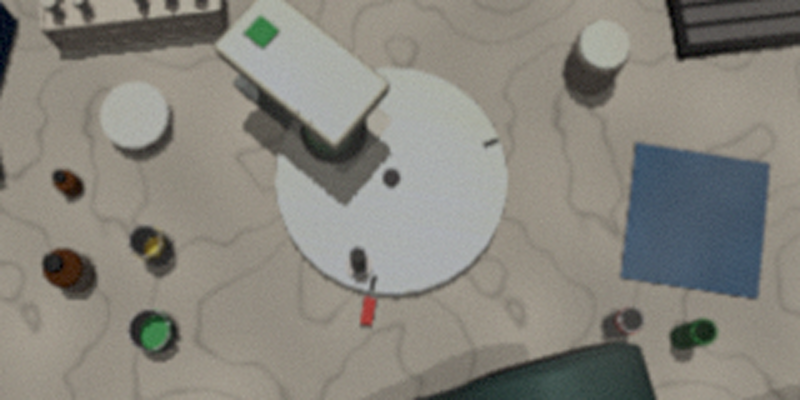

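Run:
```python
from h import *
t=load('top');s=load('scene')
P=lambda u,v,z,o=(120,130),k=2.5:at(t,o[0]+u/k,o[1]+v/k,z).round(4)
# disc rim edges
for n,u,v in [('L',276,182),('R',507,182),('B',391,297),('T',391,67)]: print('rim',n,P(u,v,.03))
print('hub',P(391,178,.03)); print('pointer in/out',P(373,292,.022),P(366,327,.022))
print('post',P(357,254,.13))
print('tray',[P(*q,.004) for q in [(634,143),(769,163),(756,298),(622,277)]])
print('b top',P(156,333,.068),'c',P(147,241,.091),'d',P(633,319,.114),'amber',P(53,264,.12),'canister',P(603,45,.12))
S=lambda u,v,z:at(s,200+u/2.8,130+v/2.8,z).round(4)
print('scene b',S(568,224,.068),'c',S(579,273,.091),'d',at(s,60+382/3,130+127/3,.114).round(4),'post',S(208,347,.13))
print('tray',[at(s,60+a/3,130+b/3,.004).round(4) for a,b in[(194,220),(360,260),(66,338)]])
print('amber',S(712,245,.12),'dropper',S(729,378,.075),'petri',S(614,470,.045),'jar', S(292,350,.096),'canister',at(s,60+229/3,130+378/3,.12))
```

```text
rim L [0.592  0.1634 0.03  ]
rim R [ 0.5884 -0.1432  0.03  ]
rim B [0.4374 0.0131 0.03  ]
rim T [0.7495 0.0087 0.03  ]
hub [0.5956 0.0109 0.03  ]
pointer in/out [0.4451 0.0364 0.022 ] [0.3995 0.0461 0.022 ]
post [0.48  0.055 0.13 ]
tray [array([ 0.6466, -0.3234,  0.004 ]), array([ 0.6168, -0.5116,  0.004 ]), array([ 0.4306, -0.4788,  0.004 ]), array([ 0.4623, -0.2967,  0.004 ])]
b top [0.3909 0.3109 0.068 ] c [0.505  0.3204 0.091 ] d [ 0.3969 -0.2831  0.114 ] amber [0.4727 0.431  0.12  ] canister [ 0.7481 -0.2628  0.12  ]
scene b [0.4053 0.3216 0.068 ] c [0.5073 0.3251 0.091 ] d [ 0.4009 -0.2764  0.114 ] post [0.7    0.0354 0.13  ]
tray [array([ 0.4353, -0.4761,  0.004 ]), array([ 0.4657, -0.2895,  0.004 ]), array([ 0.6205, -0.506 ,  0.004 ])]
amber [0.4845 0.4337 0.12  ] dropper [0.6013 0.4442 0.075 ] petri [0.6899 0.354  0.045 ] jar [0.6553 0.0944 0.096 ] canister [ 0.75189527 -0.26037933  0.12      ]
```

Emit:
play_rows(moves=[{"linear":[2,3,0],"twist":6},{"linear":[4,6,0],"twist":12},{"linear":[6,9,0],"twist":19},{"linear":[8,12,0],"twist":26},{"linear":[10,15,0],"twist":33},{"linear":[12,18,0],"twist":40},{"linear":[14,21,0],"twist":47},{"linear":[15,24,0],"twist":54}])

```text
time: 0.82
position: [0.3546, -0.2425, 0.2312]
ee_rot: [3.141, -0.0, 1.347]
ft_force: [0.7, -0.1, -0.2]
gripper_width: 1.001
```

Emit:
play_rows(moves=[{"linear":[1,3,0],"twist":6},{"linear":[2,6,0],"twist":12},{"linear":[3,9,0],"twist":19},{"linear":[3,12,0],"twist":26},{"linear":[3,15,0],"twist":33},{"linear":[3,18,0],"twist":40},{"linear":[4,20,0],"twist":47},{"linear":[4,21,0],"twist":54}])

```text
time: 1.48
position: [0.3939, -0.0319, 0.2313]
ee_rot: [3.141, 0.0, 2.291]
ft_force: [0.3, -0.7, 0.3]
gripper_width: 1.001
```

Emit:
play_rows(moves=[{"linear":[1,1,0],"twist":6},{"linear":[2,2,0],"twist":12},{"linear":[3,3,0],"twist":18},{"linear":[4,4,0],"twist":24},{"linear":[4.5,5,0],"twist":29},{"linear":[4.5,6,0],"twist":29},{"linear":[4.5,6,0],"twist":29},{"linear":[4.5,6,0],"twist":29}])

```text
time: 2.15
position: [0.4379, 0.0262, 0.2312]
ee_rot: [-3.141, -0.0, 2.787]
ft_force: [-0.3, 0.1, 0.2]
gripper_width: 1.002
```

Run:
```python
from h import *
for n in('scene','top','wrist'): grab(n,n+'1.png')
q=ctrl.sense();print(q['position'],np.degrees(q['ee_rot']),np.degrees(q['joint_positions']))
```

```text
[0.43808345 0.02560203 0.23135547] [-1.79994679e+02  6.27294412e-03  1.59682892e+02] [-7.31431022e+00  6.61391868e+00 -1.37432379e+01  6.96379286e+01
 -6.59624645e-03  1.30027980e+01]
```

View pics/wrist1.png

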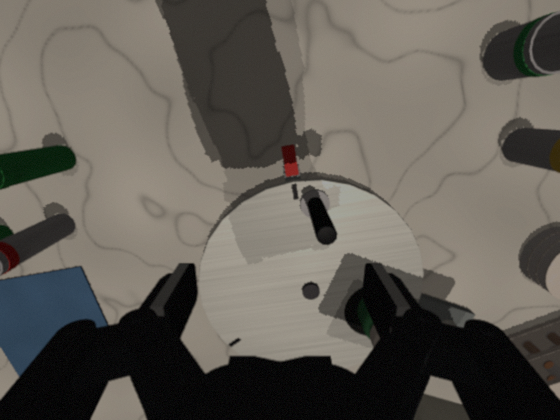

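View pics/scene1.png

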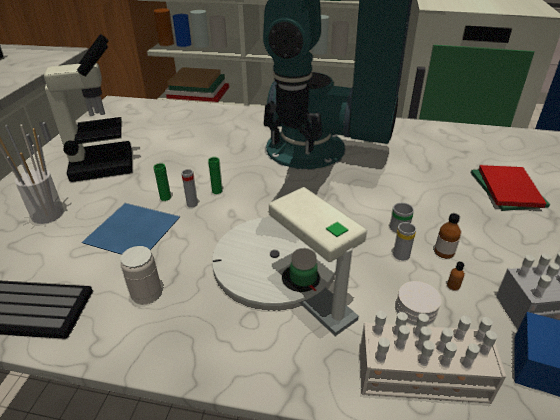

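View pics/top1.png

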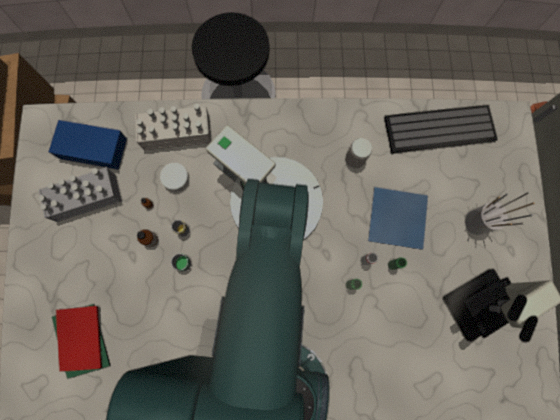

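Run:
```python
from h import *
w=load('wrist')
print('cam',ray(w,280,210))
print('post',at(w,326,236,.13),'pointer tip',at(w,291,172,.022), 'hub',at(w,311,291,.03))
crop(w,180,130,460,340,2.8,'w1a.png')
A=np.array([.594,.0105])
for r,a,z in[(.125,159.6,.13),(.1,49.6,.03),(.16,169.6,.022),(0,0,.03)]:
    a=np.radians(a);p=[A[0]+r*np.cos(a),A[1]+r*np.sin(a),z];print(p,proj(w,p))
```

```text
cam (array([0.36216625, 0.05449054, 0.37481749]), array([ 0.30345337, -0.11233257, -0.94624231]))
post [0.47905214 0.05630879 0.13      ] pointer tip [0.43364405 0.04248296 0.022     ] hub [0.59894063 0.01264029 0.03      ]
[np.float64(0.4768397513135135), np.float64(0.05407150591522692), 0.13] [[322.9493416  234.70320772]]
[np.float64(0.6588119901063131), np.float64(0.08665383075367367), 0.03] [[373.71150582 309.27209872]]
[np.float64(0.4366285646698582), np.float64(0.03938306324008958), 0.022] [[289.44903178 175.09644904]]
[np.float64(0.594), np.float64(0.0105), 0.03] [[308.40262688 288.58981325]]
```

View pics/w1a.png

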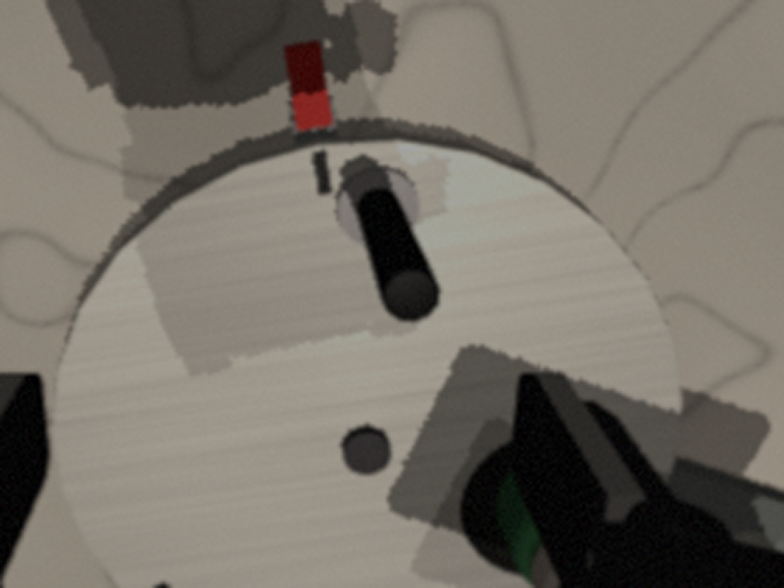

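Emit:
play_rows(moves=[{"linear":[2,1.5,0],"twist":0},{"linear":[4,3,0],"twist":0},{"linear":[4,3,-3],"twist":0},{"linear":[4,3,-6],"twist":0},{"linear":[4,3,-9],"twist":0},{"linear":[4,3,-12],"twist":0},{"linear":[4,3,-14],"twist":0},{"linear":[4,3,-14.5],"twist":0}])

```text
time: 2.97
position: [0.4765, 0.0555, 0.0836]
ee_rot: [-3.14, -0.004, 2.787]
ft_force: [-0.5, 0.5, -0.4]
gripper_width: 0.998
```

Emit:
play_rows(moves=[{"linear":[0,0,0],"twist":0},{"linear":[0,0,0],"twist":0},{"linear":[0,0,0],"twist":0},{"linear":[0,0,0],"twist":0},{"linear":[0,0,0],"twist":0},{"linear":[0,0,0],"twist":0},{"linear":[0,0,0],"twist":0},{"linear":[0,0,0],"twist":0}], claw=-1, squeeze=30)

```text
time: 3.63
position: [0.4789, 0.0561, 0.0871]
ee_rot: [3.141, 0.001, 2.789]
ft_force: [-1.0, 0.7, 7.7]
gripper_width: 0.225
```

Run:
```python
from h import *
A=np.array([.596,.012]);p0=np.array([.4785,.0555])-A
for k in range(1,4):
  print(k)
  for i in range(8):
    a=np.radians(5*(i+1)+40*(k-1)); b=np.radians(40*(k-1))
    R=lambda t:np.array([[np.cos(t),-np.sin(t)],[np.sin(t),np.cos(t)]])
    print(5*(i+1),((R(a)-R(b))@p0*100).round(2))
```

```text
1
5 [-0.33 -1.04]
10 [-0.58 -2.11]
15 [-0.73 -3.19]
20 [-0.78 -4.28]
25 [-0.74 -5.37]
30 [-0.6  -6.46]
35 [-0.37 -7.53]
40 [-0.05 -8.57]
2
5 [ 0.41 -1.01]
10 [ 0.91 -1.98]
15 [ 1.49 -2.91]
20 [ 2.15 -3.78]
25 [ 2.89 -4.59]
30 [ 3.69 -5.33]
35 [ 4.55 -6.  ]
40 [ 5.47 -6.6 ]
3
5 [ 0.97 -0.51]
10 [ 1.97 -0.93]
15 [ 3.01 -1.27]
20 [ 4.08 -1.51]
25 [ 5.16 -1.66]
30 [ 6.26 -1.71]
35 [ 7.35 -1.67]
40 [ 8.43 -1.53]
```

Emit:
play_rows(moves=[{"linear":[-0.1,-0.3,0],"twist":1.5},{"linear":[-0.25,-0.75,0],"twist":3.5},{"linear":[-0.4,-1.25,0],"twist":6},{"linear":[-0.52,-1.8,0],"twist":8.5},{"linear":[-0.62,-2.33,0],"twist":11},{"linear":[-0.7,-2.9,0],"twist":13.7},{"linear":[-0.75,-3.6,0],"twist":16.9},{"linear":[-0.78,-4.28,0],"twist":20}])

```text
time: 4.3
position: [0.471, 0.0132, 0.0871]
ee_rot: [3.141, 0.002, 3.141]
ft_force: [0.6, 2.0, 6.7]
gripper_width: 0.225
```

Emit:
play_rows(moves=[{"linear":[0.0,-0.54,0],"twist":2.5},{"linear":[0.03,-1.09,0],"twist":5},{"linear":[0.1,-1.64,0],"twist":7.5},{"linear":[0.18,-2.18,0],"twist":10},{"linear":[0.28,-2.72,0],"twist":12.5},{"linear":[0.41,-3.25,0],"twist":15},{"linear":[0.56,-3.77,0],"twist":17.5},{"linear":[0.73,-4.29,0],"twist":20}])

```text
time: 4.97
position: [0.4784, -0.0298, 0.0871]
ee_rot: [-3.141, 0.002, -2.794]
ft_force: [-1.0, 3.7, 8.7]
gripper_width: 0.228
```

Run:
```python
from h import *
q=ctrl.sense();print(q['position'],np.degrees(q['ee_rot'][2]),q['ft_force'])
A=np.array([.596,.012]);p=q['position'][:2]-A;print(np.hypot(*p),np.degrees(np.arctan2(p[1],p[0]))%360)
grab('scene','scene2.png')
```

```text
[ 0.4783828  -0.02977564  0.08714785] -160.06005990861487 [-0.98783656  3.67619169  8.71198571]
0.12481590480715544 199.55417586651404
```

View pics/scene2.png

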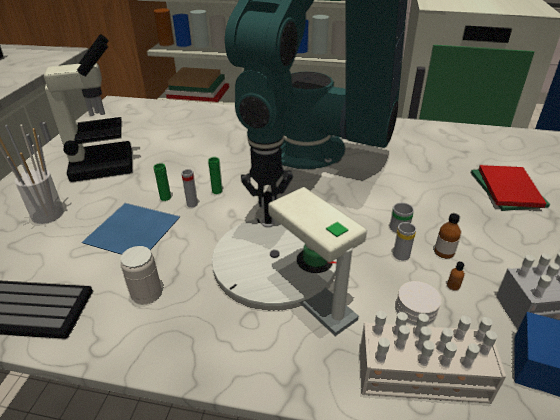

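The disc and the jar are turning with the post (jar now at about (315,252)). I'll carry on around the arc.

Emit:
play_rows(moves=[{"linear":[0.19,-0.51,0],"twist":2.5},{"linear":[0.41,-1.01,0],"twist":5},{"linear":[0.65,-1.5,0],"twist":7.5},{"linear":[0.91,-1.98,0],"twist":10},{"linear":[1.19,-2.45,0],"twist":12.5},{"linear":[1.49,-2.91,0],"twist":15},{"linear":[1.81,-3.35,0],"twist":17.5},{"linear":[2.15,-3.78,0],"twist":20}])

```text
time: 5.68
position: [0.4998, -0.0673, 0.0871]
ee_rot: [-3.141, 0.001, -2.444]
ft_force: [-10.8, 16.0, 14.5]
gripper_width: 0.224
```

Emit:
play_rows(moves=[{"linear":[0.36,-0.41,0],"twist":2.5},{"linear":[0.74,-0.81,0],"twist":5},{"linear":[1.13,-1.19,0],"twist":7.5},{"linear":[1.54,-1.55,0],"twist":10},{"linear":[1.96,-1.9,0],"twist":12.5},{"linear":[2.4,-2.22,0],"twist":15},{"linear":[2.85,-2.53,0],"twist":17.5},{"linear":[3.32,-2.82,0],"twist":20}])

```text
time: 6.35
position: [0.5332, -0.0954, 0.0872]
ee_rot: [-3.141, 0.001, -2.095]
ft_force: [-0.3, 5.6, 8.4]
gripper_width: 0.224
```

Emit:
play_rows(moves=[{"linear":[0.48,-0.26,0],"twist":2.5},{"linear":[0.97,-0.51,0],"twist":5},{"linear":[1.46,-0.73,0],"twist":7.5},{"linear":[1.97,-0.93,0],"twist":10},{"linear":[2.49,-1.11,0],"twist":12.5},{"linear":[3.01,-1.27,0],"twist":15},{"linear":[3.54,-1.4,0],"twist":17.5},{"linear":[4.08,-1.51,0],"twist":20}])

```text
time: 7.02
position: [0.5738, -0.1102, 0.0871]
ee_rot: [-3.141, 0.001, -1.746]
ft_force: [-2.0, 6.8, 9.3]
gripper_width: 0.219
```

Emit:
play_rows(moves=[{"linear":[0.54,-0.09,0],"twist":2.5},{"linear":[1.08,-0.15,0],"twist":5},{"linear":[1.63,-0.19,0],"twist":7.5},{"linear":[2.18,-0.2,0],"twist":10},{"linear":[2.72,-0.19,0],"twist":12.5},{"linear":[3.27,-0.16,0],"twist":15},{"linear":[3.81,-0.1,0],"twist":17.5},{"linear":[4.35,-0.02,0],"twist":20}])

```text
time: 7.68
position: [0.6167, -0.1102, 0.0871]
ee_rot: [3.142, 0.001, -1.397]
ft_force: [-23.9, 1.3, 17.4]
gripper_width: 0.225
```

Run:
```python
from h import *
q=ctrl.sense();print(q['position'],np.degrees(q['ee_rot'][2]),q['ft_force'])
A=np.array([.596,.012]);p=q['position'][:2]-A;print(np.hypot(*p),np.degrees(np.arctan2(p[1],p[0]))%360)
grab('scene','scene3.png');f=grab('wrist','wrist3.png'); f=load('scene');crop(f,180,150,380,320,3.2,'s3a.png')
```

```text
[ 0.61666145 -0.11023943  0.08709355] -80.04280621815892 [-23.91955267   1.33610824  17.35111865]
0.12397327896118358 279.5937086226113
```

View pics/s3a.png

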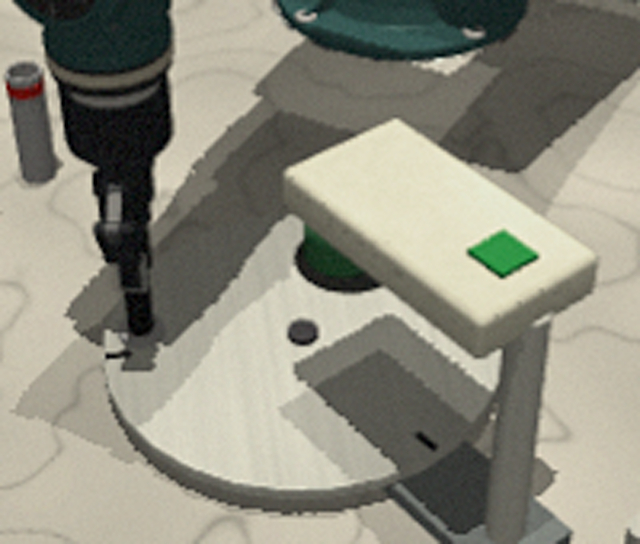

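View pics/wrist3.png

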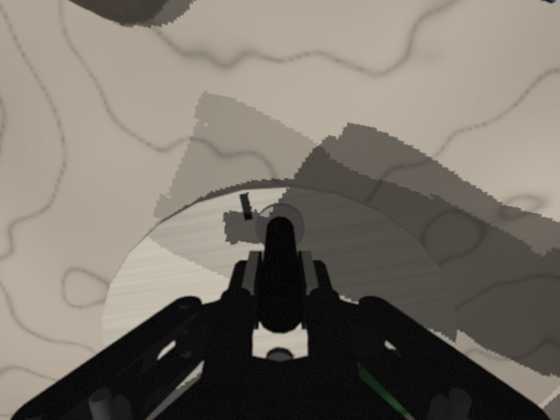

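Emit:
play_rows(moves=[{"linear":[0,0,0],"twist":0},{"linear":[0,0,0],"twist":0},{"linear":[0,0,0],"twist":0},{"linear":[0,0,0],"twist":0},{"linear":[0,0,0],"twist":0},{"linear":[0,0,0],"twist":0}], claw=0.2)

```text
time: 8.28
position: [0.6169, -0.1111, 0.0862]
ee_rot: [3.142, 0.0, -1.4]
ft_force: [0.3, -0.9, 0.6]
gripper_width: 0.595
```

Emit:
play_rows(moves=[{"linear":[0,0,3],"twist":0},{"linear":[0,0,6],"twist":0},{"linear":[0,0,9],"twist":0},{"linear":[-2,-2,12],"twist":0},{"linear":[-4,-4,15],"twist":0},{"linear":[-6,-6,17],"twist":0},{"linear":[-9,-7,19],"twist":0},{"linear":[-12,-8,20],"twist":0}])

```text
time: 8.95
position: [0.4963, -0.192, 0.2883]
ee_rot: [-3.14, -0.002, -1.4]
ft_force: [0.3, -1.1, 0.5]
gripper_width: 0.601
```

Run:
```python
from h import *
q=ctrl.sense();print(q['position'],np.degrees(q['ee_rot'][2]),q['ft_force'],np.degrees(q['joint_positions']))
for n in('scene','top','wrist'): grab(n,n+'4.png')
```

```text
[ 0.49626785 -0.19204019  0.28826399] -80.22635287332609 [ 0.29816315 -1.09651618  0.50188869] [-2.99284967e+01  1.51323644e+01  6.11456397e+00  8.08438922e+01
 -6.82464369e-03 -1.29702235e+02]
```

View pics/scene4.png

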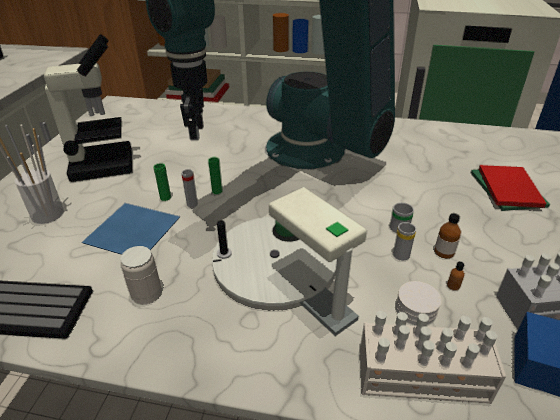

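View pics/wrist4.png

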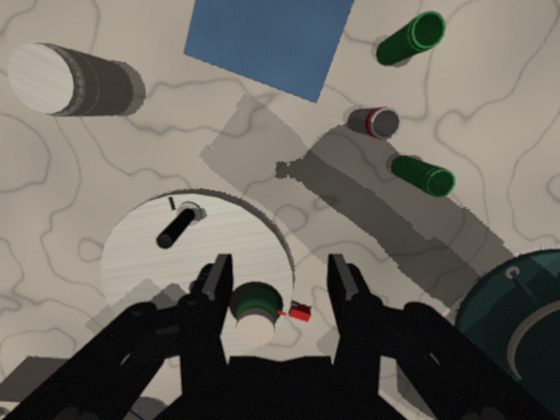

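View pics/top4.png

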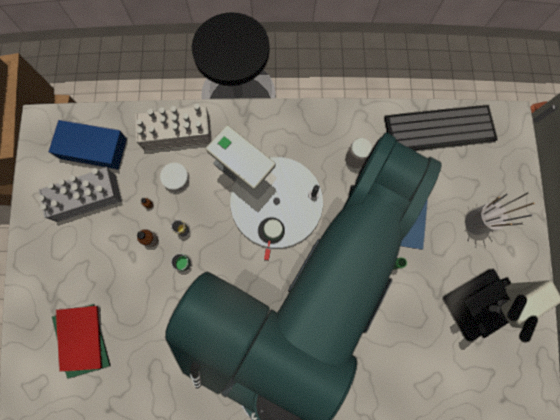

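Run:
```python
from h import *
w=load('wrist');t=load('top');s=load('scene')
crop(w,90,180,340,360,3.2,'w4a.png');crop(t,220,150,340,270,5,'t4a.png')
A=np.array([.596,.012])
for f in(w,t,s):
  print([proj(f,[A[0]+.125*np.cos(a),A[1]+.125*np.sin(a),.13]).round(1) for a in np.radians([276.6,279.6,282.6])])
```

```text
[array([[168.4, 240.8]]), array([[162.7, 240.7]]), array([[157.1, 240.8]])]
[array([[316.3, 189.3]]), array([[315.9, 187.3]]), array([[315.4, 185.3]])]
[array([[220.6, 220.4]]), array([[220.2, 222.1]]), array([[219.9, 223.9]])]
```

View pics/w4a.png

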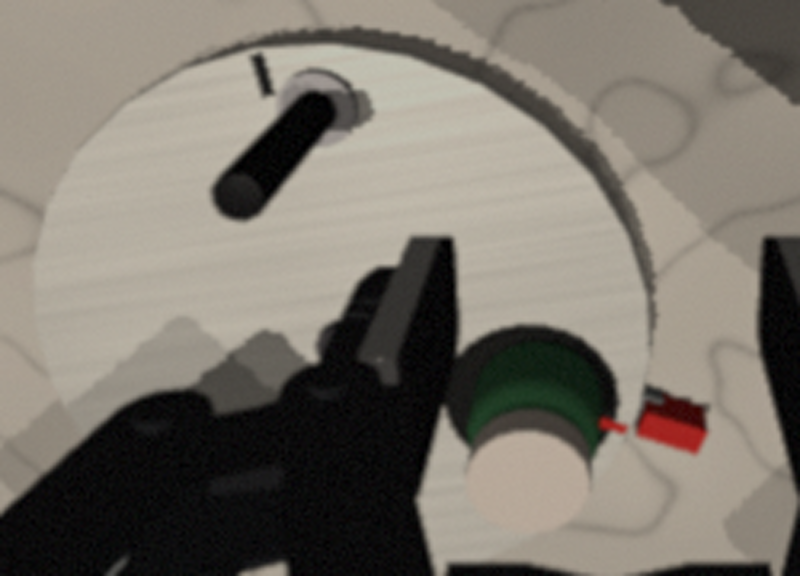

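View pics/t4a.png

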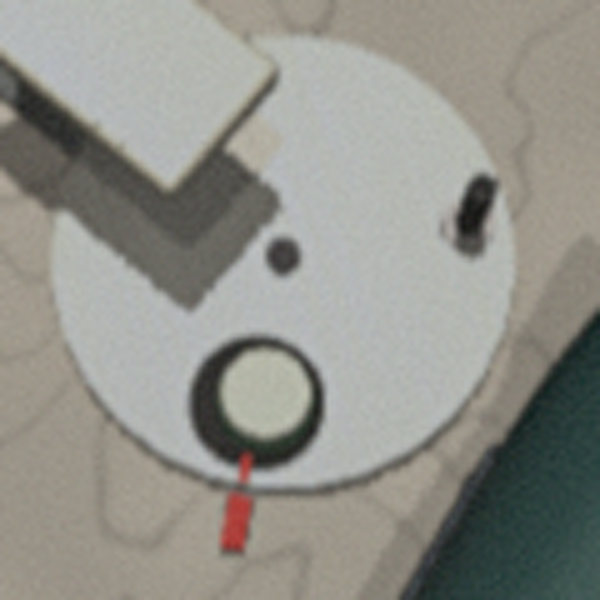

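Run:
```python
from h import *
w=load('wrist');t=load('top');s=load('scene')
print('jar',at(w,255,330.3,.096),at(t,273,228.6,.096))
print('seat(top)',at(t,220+257/5,150+402/5,.03))
print('load',np.array([.596,.012])+.1*np.array([np.cos(np.radians(169.6)),np.sin(np.radians(169.6))]))
print('d',at(w,382,123,.114),'dec',at(w,429,29,.114),at(w,438,182,.114),'canister',at(w,40,78,.12))
print('tray right corner',at(w,316,102,.004),at(w,184,54,.004))
```

```text
jar [0.49366141 0.02512909 0.096     ] [0.49394976 0.02368158 0.096     ]
seat(top) [0.49803898 0.02860396 0.03      ]
load [0.49764285 0.03005191]
d [ 0.39997159 -0.27871611  0.114     ] dec [ 0.37893389 -0.37121257  0.114     ] [ 0.32009312 -0.22764823  0.114     ] canister [ 0.74994777 -0.26392148  0.12      ]
tray right corner [ 0.46096971 -0.2929379   0.004     ] [ 0.64633721 -0.32272098  0.004     ]
```

Emit:
play_rows(moves=[{"linear":[0,3,0],"twist":0},{"linear":[-0.1,6,0],"twist":0},{"linear":[-0.2,9,0],"twist":0},{"linear":[-0.2,13,0],"twist":0},{"linear":[-0.2,17,0],"twist":0},{"linear":[-0.2,20,-2],"twist":0},{"linear":[-0.2,21.6,-5],"twist":0},{"linear":[-0.2,21.6,-8],"twist":0}], claw=1)

```text
time: 9.77
position: [0.4953, 0.0285, 0.2052]
ee_rot: [-3.14, 0.0, -1.396]
ft_force: [0.8, -0.8, 0.2]
gripper_width: 1.004
```

Run:
```python
from h import *
q=ctrl.sense();print(q['position'],np.degrees(q['ee_rot'][2]))
grab('wrist','wrist5.png');
```

```text
[0.49527254 0.02846912 0.20522565] -79.98561465779687
```

View pics/wrist5.png

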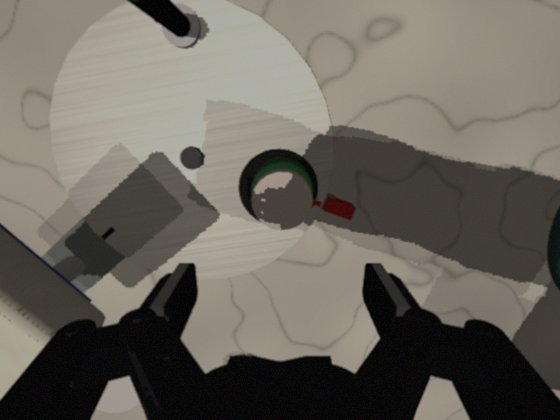

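Run:
```python
from h import *
w=load('wrist');q=ctrl.sense();print(q['position'],q['qd'])
crop(w,230,140,360,240,5,'w5a.png')
```

```text
[0.49284553 0.02743551 0.19960259] [-0.04379761  0.00317484  0.10265234  0.16935879 -0.00819805 -0.02315243]
```

View pics/w5a.png

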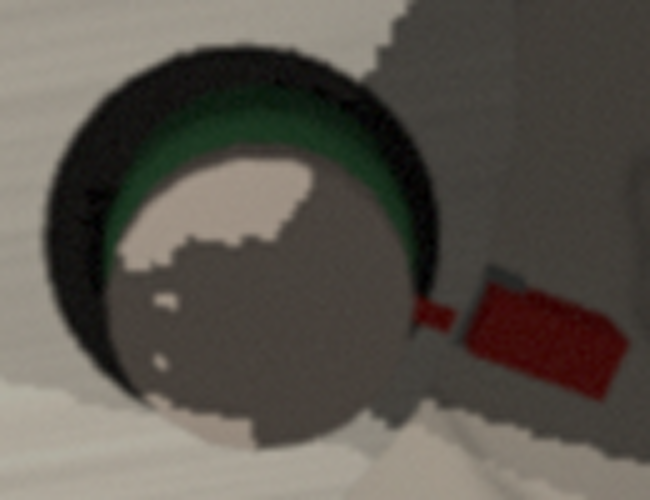

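Run:
```python
from h import *
w=load('wrist');print('jar',at(w,282.2,199.2,.096),'seat',at(w,230+241/5,140+233/5,.03))
```

```text
jar [0.49408279 0.02362695 0.096     ] seat [0.4971588  0.02923621 0.03      ]
```

Emit:
play_rows(moves=[{"linear":[0,0,-2],"twist":0},{"linear":[0,0,-3],"twist":0},{"linear":[0,0,-4],"twist":0},{"linear":[0,0,-4],"twist":0},{"linear":[0,0,-4],"twist":0},{"linear":[0,0,-4],"twist":0}])

```text
time: 10.32
position: [0.4954, 0.0249, 0.167]
ee_rot: [-3.141, -0.0, -1.4]
ft_force: [-0.6, -0.3, 0.5]
gripper_width: 1.003
```

Emit:
play_rows(moves=[{"linear":[-0.1,-0.1,-3],"twist":0},{"linear":[-0.1,-0.1,-6],"twist":0},{"linear":[-0.1,-0.1,-9],"twist":0},{"linear":[-0.1,-0.1,-11.5],"twist":0},{"linear":[-0.1,-0.1,-12.5],"twist":0},{"linear":[-0.1,-0.1,-12.5],"twist":0},{"linear":[-0.1,-0.1,-12.5],"twist":0}])

```text
time: 10.9
position: [0.4943, 0.0239, 0.0419]
ee_rot: [-3.141, -0.0, -1.4]
ft_force: [0.2, 0.2, 0.3]
gripper_width: 0.999
```

Emit:
play_rows(moves=[{"linear":[0,0,0],"twist":0},{"linear":[0,0,0],"twist":0},{"linear":[0,0,0],"twist":0},{"linear":[0,0,0],"twist":0},{"linear":[0,0,0],"twist":0},{"linear":[0,0,0],"twist":0}], claw=-1, squeeze=30)

```text
time: 11.4
position: [0.4948, 0.0239, 0.0428]
ee_rot: [-3.139, -0.001, -1.4]
ft_force: [-1.9, -0.5, 10.7]
gripper_width: 0.733
```

Emit:
play_rows(moves=[{"linear":[0,0,1],"twist":0},{"linear":[0,0,3],"twist":0},{"linear":[0,0,5],"twist":0},{"linear":[0,0,7],"twist":0},{"linear":[0,0,9],"twist":0},{"linear":[0,0,11],"twist":0},{"linear":[0,0,12],"twist":0},{"linear":[0,0,12],"twist":0}])

```text
time: 12.07
position: [0.4951, 0.0239, 0.1641]
ee_rot: [-3.137, -0.001, -1.4]
ft_force: [0.6, -0.3, -1.5]
gripper_width: 0.728
```

Run:
```python
from h import *
q=ctrl.sense();print(q['position'],np.degrees(q['ee_rot']))
for n in('wrist','scene'):grab(n,n+'6.png');
s=load('scene')
# tray centre by 4 corners scene+top
```

```text
[0.49510203 0.02388035 0.16410225] [-1.79748785e+02 -7.10269499e-02 -8.02041584e+01]
```

View pics/wrist6.png

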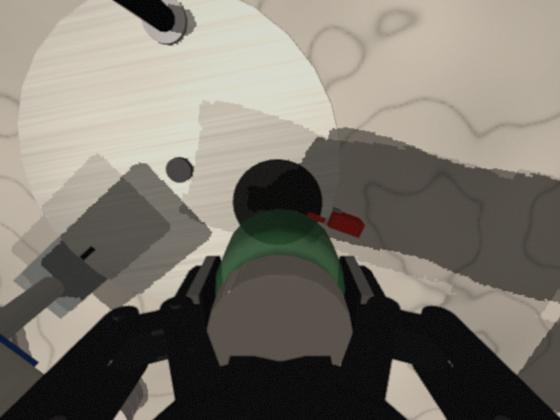

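View pics/scene6.png

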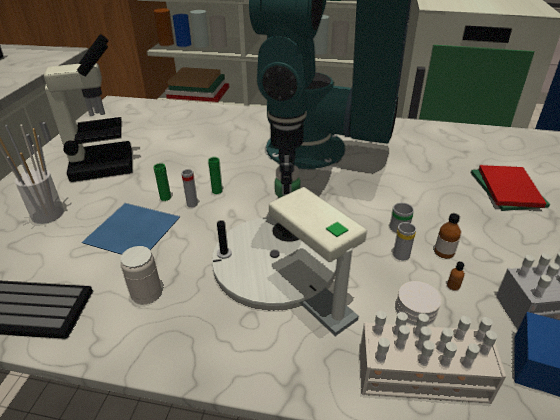

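Emit:
play_rows(moves=[{"linear":[0,-1,2],"twist":0},{"linear":[0,-3,3],"twist":0},{"linear":[0.4,-6,3],"twist":0},{"linear":[0.8,-9,3],"twist":0},{"linear":[1.2,-12,3],"twist":0},{"linear":[1.6,-15,3],"twist":0},{"linear":[2,-18,3],"twist":0},{"linear":[2.4,-21,3],"twist":0}])

```text
time: 12.83
position: [0.5174, -0.1874, 0.1902]
ee_rot: [3.14, 0.001, -1.4]
ft_force: [0.4, 0.5, -1.6]
gripper_width: 0.732
```

Emit:
play_rows(moves=[{"linear":[0.3,-3,0],"twist":0},{"linear":[0.6,-6,0],"twist":0},{"linear":[0.9,-9,0],"twist":0},{"linear":[1.3,-12,0],"twist":0},{"linear":[1.6,-15,0],"twist":0},{"linear":[1.9,-18,0],"twist":0},{"linear":[2.1,-20,0],"twist":0},{"linear":[2.1,-21.4,0],"twist":0}])

```text
time: 13.5
position: [0.5386, -0.402, 0.1894]
ee_rot: [3.14, 0.001, -1.401]
ft_force: [0.0, 0.1, -1.2]
gripper_width: 0.731
```

Emit:
play_rows(moves=[{"linear":[0,0,-2],"twist":0},{"linear":[0,0,-4.5],"twist":0},{"linear":[0,0,-7],"twist":0},{"linear":[0,0,-9.5],"twist":0},{"linear":[0,0,-12],"twist":0},{"linear":[0,0,-14],"twist":0},{"linear":[0,0,-14],"twist":0},{"linear":[0,0,-14],"twist":0}])

```text
time: 14.17
position: [0.5381, -0.3993, 0.0501]
ee_rot: [3.14, 0.002, -1.4]
ft_force: [0.5, -0.2, -2.4]
gripper_width: 0.737
```

Run:
```python
from h import *
q=ctrl.sense();print(q['position'],np.degrees(q['ee_rot']),q['ft_force'])
for n in('wrist','scene'):grab(n,n+'7.png');
crop(load('scene'),60,130,260,310,3,'s7.png')
```

```text
[ 0.53813875 -0.3993476   0.05011388] [ 1.79897943e+02  1.35885622e-01 -8.02117485e+01] [ 0.45120398 -0.21378938 -2.41867742]
```

View pics/s7.png

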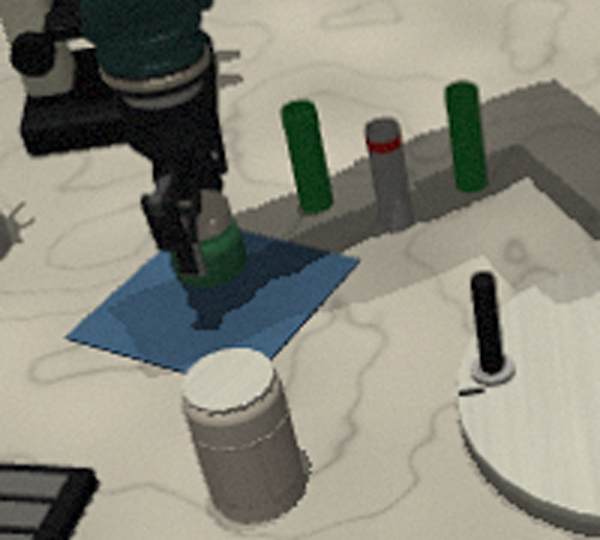

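View pics/wrist7.png

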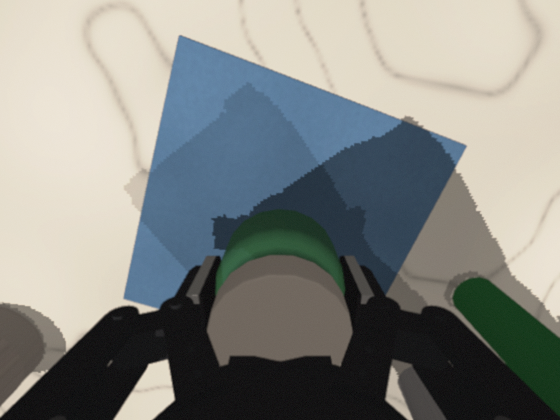

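Run:
```python
from h import *
w=load('wrist')
c=[at(w,*p,.004) for p in[(180,37),(466,146),(124,298)]];print(c,(c[1]+c[2])/2)
```

```text
[array([ 0.61558215, -0.50915919,  0.004     ]), array([ 0.42952779, -0.47827994,  0.004     ]), array([ 0.64706269, -0.32375556,  0.004     ])] [ 0.53829524 -0.40101775  0.004     ]
```

Emit:
play_rows(moves=[{"linear":[0.2,-0.1,-1],"twist":0},{"linear":[0.2,-0.1,-2],"twist":0},{"linear":[0.2,-0.1,-2.6],"twist":0},{"linear":[0.2,-0.1,-3.1],"twist":0},{"linear":[0.2,-0.1,-3.3],"twist":0},{"linear":[0.2,-0.1,-3.3],"twist":0},{"linear":[0.2,-0.1,-3.3],"twist":0}])

```text
time: 14.85
position: [0.5409, -0.401, 0.0184]
ee_rot: [-3.142, -0.0, -1.4]
ft_force: [-1.3, -0.3, -2.1]
gripper_width: 0.735
```

Emit:
play_rows(moves=[{"linear":[0,0,-0.1],"twist":0},{"linear":[0,0,-0.15],"twist":0},{"linear":[0,0,-0.2],"twist":0},{"linear":[0,0,-0.2],"twist":0}])

```text
time: 15.18
position: [0.541, -0.4012, 0.017]
ee_rot: [-3.141, -0.001, -1.4]
ft_force: [-0.9, -0.2, 4.8]
gripper_width: 0.732
```

Emit:
play_rows(moves=[{"linear":[0,0,0],"twist":0},{"linear":[0,0,0],"twist":0},{"linear":[0,0,0],"twist":0},{"linear":[0,0,0],"twist":0},{"linear":[0,0,0],"twist":0}], claw=1)

```text
time: 15.6
position: [0.5409, -0.401, 0.0163]
ee_rot: [3.142, 0.0, -1.4]
ft_force: [-0.1, -0.5, 0.8]
gripper_width: 1.0
```

Emit:
play_rows(moves=[{"linear":[0,0,2],"twist":0},{"linear":[0,0,4],"twist":0},{"linear":[0,0,7],"twist":0},{"linear":[0,0,10],"twist":0},{"linear":[0,0,13],"twist":0},{"linear":[0,0,16],"twist":0},{"linear":[0,0,19],"twist":0},{"linear":[0,0,20],"twist":0}])

```text
time: 16.27
position: [0.5416, -0.4017, 0.2208]
ee_rot: [-3.139, -0.004, -1.4]
ft_force: [1.4, 0.2, 0.8]
gripper_width: 1.003
```

Run:
```python
from h import *
q=ctrl.sense();print(q['position'],np.degrees(q['ee_rot']),q['ft_force'])
for n in('wrist','scene'):grab(n,n+'8.png');
crop(load('scene'),60,130,260,310,3,'s8.png')
```

```text
[ 0.54159344 -0.40166259  0.22084633] [-179.82361872   -0.23726875  -80.20648782] [1.35843874 0.17118121 0.75229833]
```

View pics/scene8.png

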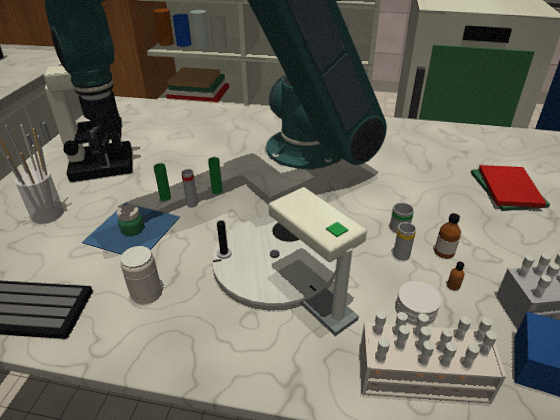

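View pics/wrist8.png

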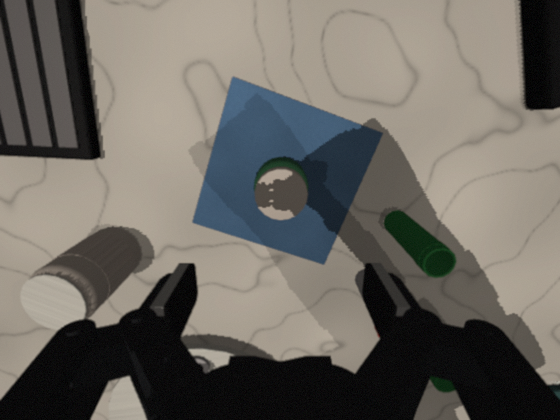

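Emit:
play_rows(moves=[{"linear":[-0.5,2,2],"twist":-4},{"linear":[-1,5,3],"twist":-9},{"linear":[-2,8,4],"twist":-14},{"linear":[-3,11,4],"twist":-19},{"linear":[-4,14,4],"twist":-24},{"linear":[-5,17,4],"twist":-29},{"linear":[-6,20,4],"twist":-34},{"linear":[-7,23,4],"twist":-40}])

```text
time: 17.03
position: [0.4697, -0.1695, 0.2551]
ee_rot: [3.14, 0.0, -2.102]
ft_force: [-0.6, 0.4, 0.8]
gripper_width: 1.0
```

Emit:
play_rows(moves=[{"linear":[-1,3,0],"twist":-6},{"linear":[-2,6,0],"twist":-12},{"linear":[-3,9,0],"twist":-18},{"linear":[-4,12,0],"twist":-24},{"linear":[-5,15,0],"twist":-30},{"linear":[-5.5,18,0],"twist":-36},{"linear":[-6,21,0],"twist":-42},{"linear":[-6.5,24,0],"twist":-48}])

```text
time: 17.7
position: [0.4048, 0.0703, 0.2553]
ee_rot: [3.141, -0.001, -2.941]
ft_force: [0.6, -0.8, 0.7]
gripper_width: 1.001
```

Emit:
play_rows(moves=[{"linear":[0,3,0],"twist":-4},{"linear":[0,6,0],"twist":-8},{"linear":[0,9,0],"twist":-12},{"linear":[0,11,0],"twist":-12},{"linear":[0,12,0],"twist":-12},{"linear":[0,12,0],"twist":-12},{"linear":[0,12,0],"twist":-12}])

```text
time: 18.28
position: [0.4056, 0.1887, 0.2556]
ee_rot: [-3.141, -0.001, 3.139]
ft_force: [-1.2, -0.5, -0.5]
gripper_width: 1.004
```

Run:
```python
from h import *
q=ctrl.sense();print(q['position'],np.degrees(q['ee_rot']),np.degrees(q['joint_positions']))
for n in('wrist','scene'):grab(n,n+'9.png');
```

```text
[0.40559342 0.18871044 0.25562969] [-1.79970082e+02 -6.23419304e-02  1.79866007e+02] [ 1.45016715e+01  7.06613405e+00 -9.41300713e+00  7.35887374e+01
 -1.31953331e-02  1.46356565e+01]
```

View pics/wrist9.png

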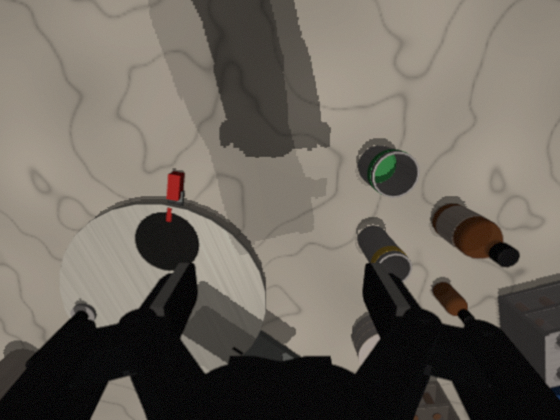

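View pics/scene9.png

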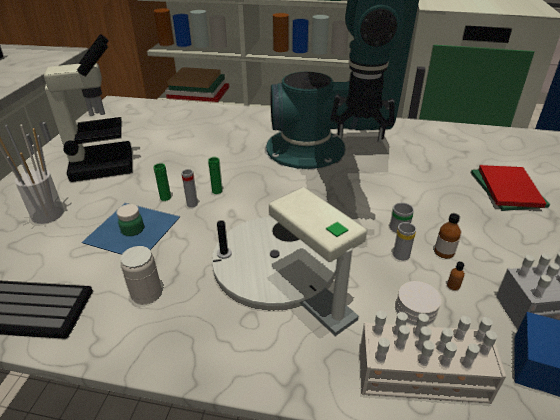

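Run:
```python
from h import *
w=load('wrist');crop(w,350,120,530,300,3.3,'w9a.png')
print('b',at(w,394,169.5,.068),'amber',at(w,503,255,.12),'seat',at(w,167,241,.03),'c~',at(w,390,262,.091))
```

```text
b [0.38851826 0.32090704 0.068     ] amber [0.47170214 0.42968549 0.12      ] seat [0.49593103 0.03124901 0.03      ] c~ [0.49568744 0.32055189 0.091     ]
```

View pics/w9a.png

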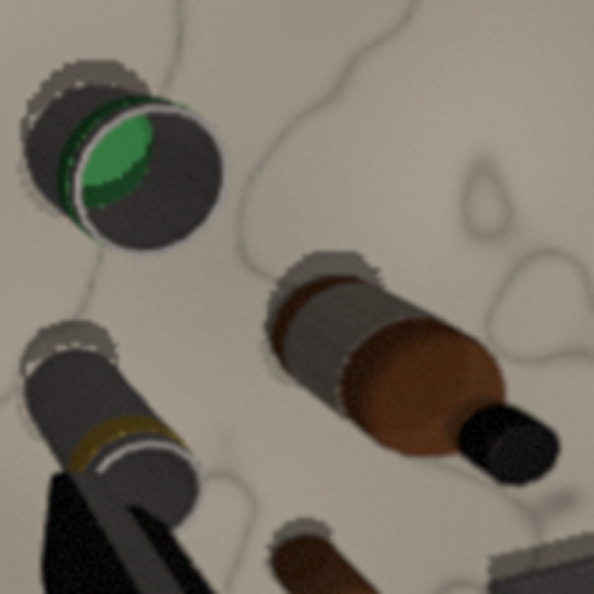

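Emit:
play_rows(moves=[{"linear":[-0.2,3,0],"twist":0},{"linear":[-0.5,6,0],"twist":0},{"linear":[-1,9,0],"twist":0},{"linear":[-1,12,-2],"twist":0},{"linear":[-1,13,-4],"twist":0},{"linear":[-1,13,-5],"twist":0},{"linear":[-1,13,-5],"twist":0},{"linear":[-1,13,-5],"twist":0}])

```text
time: 19.05
position: [0.396, 0.318, 0.2063]
ee_rot: [-3.141, -0.001, 3.137]
ft_force: [-0.7, 0.1, -0.3]
gripper_width: 0.998
```

Run:
```python
from h import *
q=ctrl.sense();print(q['position'],np.degrees(q['ee_rot']))
grab('wrist','wrist10.png');
```

```text
[0.39601769 0.31800667 0.20629266] [-1.79968038e+02 -3.94438496e-02  1.79734851e+02]
```

View pics/wrist10.png

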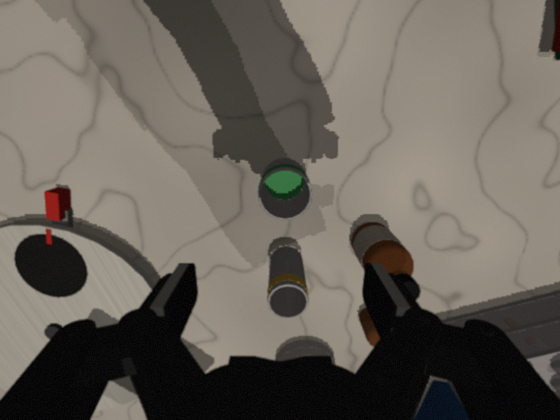

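Run:
```python
from h import *
w=load('wrist');crop(w,230,140,350,330,3.1,'w10a.png')
```

```text
(no output)
```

View pics/w10a.png

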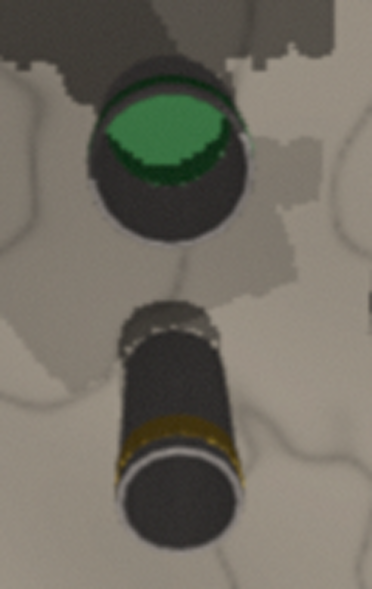

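Run:
```python
from h import *
w=load('wrist');c=lambda u,v:(230+u/3.1,140+v/3.1)
print('b',at(w,*c(169,164),.068),'width',at(w,*c(88,164),.068)-at(w,*c(250,164),.068))
print('c',at(w,*c(180,498),.091),'width',at(w,*c(118,498),.091)-at(w,*c(243,498),.091))
```

```text
b [0.39312292 0.32320271 0.068     ] width [-0.00024014 -0.05260038  0.        ]
c [0.50431036 0.32664401 0.091     ] width [-0.00018033 -0.04245667  0.        ]
```

Emit:
play_rows(moves=[{"linear":[-0.3,0.5,-1],"twist":0},{"linear":[-0.3,0.5,-4],"twist":0},{"linear":[-0.3,0.5,-7],"twist":0},{"linear":[-0.3,0.5,-10],"twist":0},{"linear":[-0.3,0.5,-13],"twist":0},{"linear":[-0.3,0.5,-16],"twist":0},{"linear":[-0.3,0.5,-17],"twist":0},{"linear":[-0.3,0.5,-17],"twist":0}])

```text
time: 19.77
position: [0.3925, 0.3228, 0.035]
ee_rot: [-3.14, -0.002, 3.137]
ft_force: [0.4, 0.5, -0.4]
gripper_width: 0.998
```

Emit:
play_rows(moves=[{"linear":[0,0,0],"twist":0},{"linear":[0,0,0],"twist":0},{"linear":[0,0,0],"twist":0},{"linear":[0,0,0],"twist":0},{"linear":[0,0,0],"twist":0},{"linear":[0,0,0],"twist":0},{"linear":[0,0,0],"twist":0}], claw=-1, squeeze=30)

```text
time: 20.35
position: [0.394, 0.3243, 0.0381]
ee_rot: [3.14, 0.003, 3.138]
ft_force: [-0.8, -1.7, 9.4]
gripper_width: 0.644
```

Emit:
play_rows(moves=[{"linear":[0,0,1],"twist":0},{"linear":[0,0,3],"twist":0},{"linear":[0,0,5],"twist":0},{"linear":[0,0,8],"twist":0},{"linear":[0,0,11],"twist":0},{"linear":[0,0,13],"twist":0},{"linear":[0,0,14],"twist":0},{"linear":[0,0,14],"twist":0}])

```text
time: 21.02
position: [0.394, 0.3246, 0.1795]
ee_rot: [3.139, 0.005, 3.138]
ft_force: [0.4, -0.3, -2.3]
gripper_width: 0.64
```

Run:
```python
from h import *
q=ctrl.sense();print(q['position'],np.degrees(q['ee_rot']))
grab('wrist','wrist11.png');
```

```text
[0.39403465 0.32463188 0.17954634] [179.84486122   0.26217068 179.79093717]
```

View pics/wrist11.png

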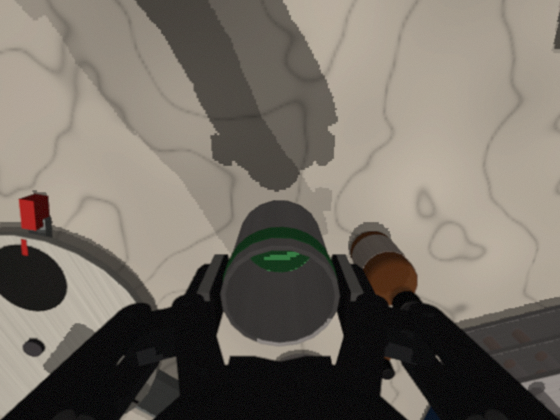

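Emit:
play_rows(moves=[{"linear":[0.7,-2,0],"twist":0},{"linear":[2,-5.5,0],"twist":0},{"linear":[3.4,-9.5,0],"twist":0},{"linear":[4.8,-13.5,0],"twist":0},{"linear":[6.2,-17.5,0],"twist":0},{"linear":[7.6,-21.5,0],"twist":0},{"linear":[9,-25.5,0],"twist":0},{"linear":[10,-28.5,0],"twist":0}])

```text
time: 21.73
position: [0.493, 0.0364, 0.1756]
ee_rot: [-3.141, -0.001, 3.137]
ft_force: [0.2, 1.4, -2.1]
gripper_width: 0.642
```

Emit:
play_rows(moves=[{"linear":[0.3,-1,0],"twist":0},{"linear":[0.3,-1,-1],"twist":0},{"linear":[0.3,-1,-3],"twist":0},{"linear":[0.3,-1,-5],"twist":0},{"linear":[0.3,-1,-7],"twist":0},{"linear":[0.3,-1,-9],"twist":0},{"linear":[0.3,-1,-9],"twist":0},{"linear":[0.3,-1,-9],"twist":0}])

```text
time: 22.4
position: [0.4949, 0.0293, 0.0857]
ee_rot: [3.141, -0.002, 3.138]
ft_force: [0.3, 0.1, -0.9]
gripper_width: 0.647
```

Run:
```python
from h import *
q=ctrl.sense();print(q['position'],np.degrees(q['ee_rot']))
for n in('wrist','top','scene'):grab(n,n+'12.png');
```

```text
[0.49489878 0.0292737  0.0856766 ] [ 1.79980259e+02 -1.40856324e-01  1.79801528e+02]
```

View pics/wrist12.png

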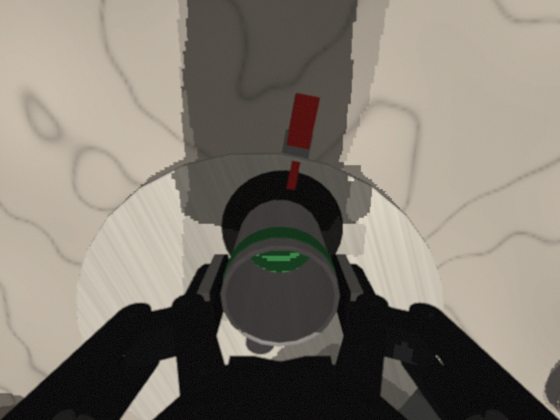

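View pics/scene12.png

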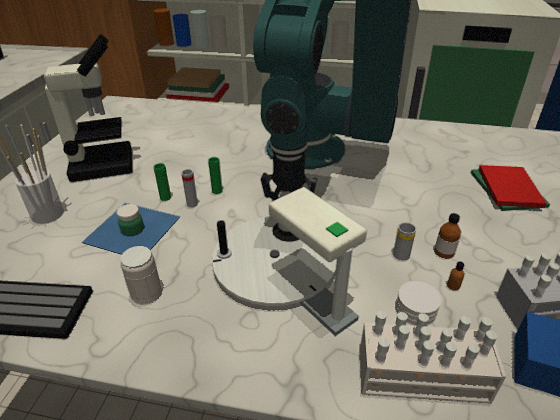

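Emit:
play_rows(moves=[{"linear":[0.2,0.0,-0.6],"twist":0},{"linear":[0.2,0.0,-1.2],"twist":0},{"linear":[0.2,0.0,-1.6],"twist":0},{"linear":[0.2,0.0,-1.8],"twist":0},{"linear":[0.2,0.0,-1.9],"twist":0},{"linear":[0.2,0.0,-1.9],"twist":0}])

```text
time: 23.05
position: [0.4978, 0.029, 0.0681]
ee_rot: [3.142, 0.0, 3.138]
ft_force: [-6.7, -0.3, 17.5]
gripper_width: 0.643
```

Emit:
play_rows(moves=[{"linear":[0,0,0.1],"twist":0},{"linear":[0,0,0.1],"twist":0},{"linear":[0,0,0.1],"twist":0},{"linear":[0,0,0.1],"twist":0},{"linear":[0,0,0.1],"twist":0}], claw=1)

```text
time: 23.47
position: [0.4978, 0.029, 0.0681]
ee_rot: [3.142, -0.0, 3.138]
ft_force: [-0.2, -1.0, 0.2]
gripper_width: 1.003
```

Emit:
play_rows(moves=[{"linear":[0,0,2],"twist":0},{"linear":[0,0,5],"twist":0},{"linear":[0,0,8],"twist":0},{"linear":[0,0,11],"twist":0},{"linear":[0,0,14],"twist":0},{"linear":[0,0,15],"twist":0},{"linear":[0,0,15],"twist":0},{"linear":[0,0,15],"twist":0}])

```text
time: 24.13
position: [0.498, 0.029, 0.2182]
ee_rot: [-3.142, 0.001, 3.138]
ft_force: [-0.4, -0.1, -0.8]
gripper_width: 1.0
```

Run:
```python
from h import *
q=ctrl.sense();print(q['position'],np.degrees(q['ee_rot']))
for n in('wrist','scene'):grab(n,n+'13.png');
crop(load('wrist'),190,120,370,280,4,'w13a.png')
```

```text
[0.4980332  0.02895315 0.21819856] [-1.79995975e+02  3.49179241e-02  1.79789033e+02]
```

View pics/w13a.png

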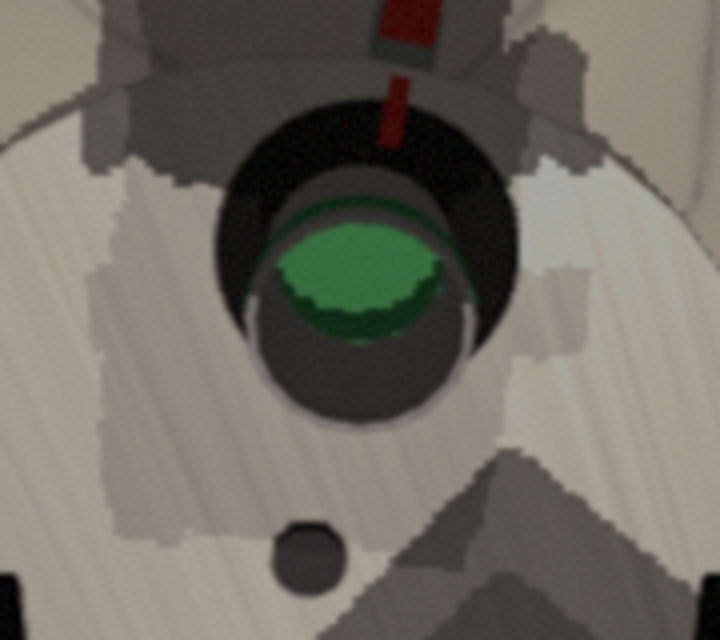

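View pics/scene13.png

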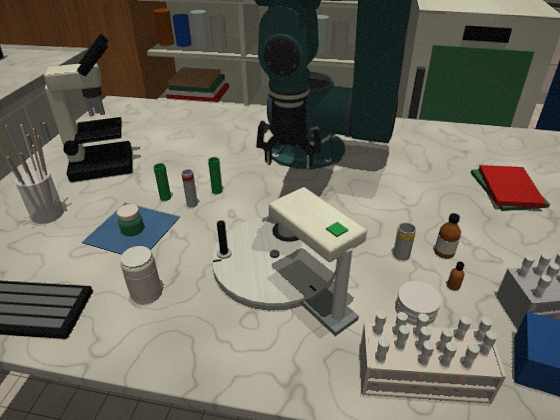

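Run:
```python
from h import *
w=load('wrist');c=lambda u,v:(190+u/4,120+v/4)
print('b',at(w,*c(361,315),.098),'w',at(w,*c(246,315),.098)-at(w,*c(476,315),.098),'seat',at(w,*c(367,245),.03))
```

```text
b [0.4960063  0.02991149 0.098     ] w [-0.0002023  -0.05451628  0.        ] seat [0.49502716 0.03174326 0.03      ]
```

Emit:
play_rows(moves=[{"linear":[0,3,0],"twist":0},{"linear":[0.1,7,0],"twist":0},{"linear":[0.2,11,0],"twist":0},{"linear":[0.3,15,0],"twist":0},{"linear":[0.4,19,0],"twist":0},{"linear":[0.5,23,0],"twist":0},{"linear":[0.6,26,0],"twist":0},{"linear":[0.6,29,0],"twist":0}])

```text
time: 24.9
position: [0.5031, 0.3209, 0.2168]
ee_rot: [-3.141, -0.002, 3.139]
ft_force: [0.4, 0.3, -0.5]
gripper_width: 0.998
```

Emit:
play_rows(moves=[{"linear":[0,0.7,0],"twist":0},{"linear":[0,0.7,0],"twist":0},{"linear":[0,0.7,0],"twist":0}], claw=0.6)

```text
time: 25.15
position: [0.5035, 0.3256, 0.2173]
ee_rot: [-3.141, -0.002, 3.139]
ft_force: [-0.4, -0.1, 0.0]
gripper_width: 0.794
```

Run:
```python
from h import *
q=ctrl.sense();print(q['position'],np.degrees(q['ee_rot']))
for n in('wrist','scene'):grab(n,n+'14.png');
crop(load('wrist'),210,120,350,260,4,'w14a.png')
```

```text
[0.50348589 0.32557042 0.21725212] [-1.79941966e+02 -8.83162851e-02  1.79826958e+02]
```

View pics/w14a.png

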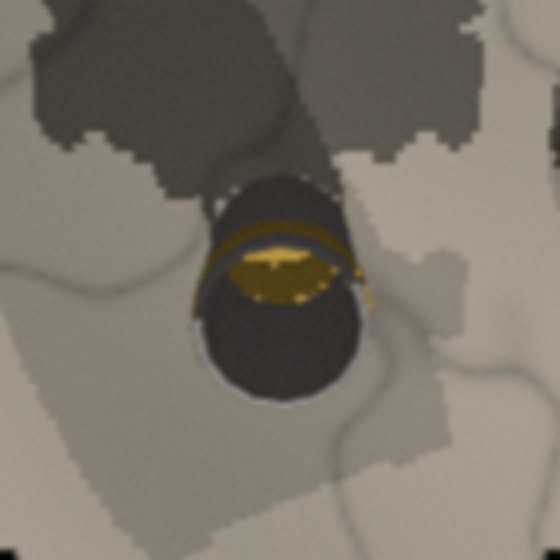

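Run:
```python
from h import *
w=load('wrist');c=lambda u,v:(210+u/4,120+v/4)
print('c',at(w,*c(281,317),.091),'w',at(w,*c(193,317),.091)-at(w,*c(369,317),.091)); print(ctrl.sense()['position'])
```

```text
c [0.50352069 0.3263808  0.091     ] w [-0.00011983 -0.04269719  0.        ]
[0.50384786 0.32475798 0.21792399]
```

Emit:
play_rows(moves=[{"linear":[0,0.1,-2],"twist":0},{"linear":[0,0.1,-5],"twist":0},{"linear":[0,0.1,-8],"twist":0},{"linear":[0,0.1,-11],"twist":0},{"linear":[0,0.1,-13.5],"twist":0},{"linear":[0,0.1,-15.2],"twist":0},{"linear":[0,0.1,-15.2],"twist":0},{"linear":[0,0.1,-15.2],"twist":0}])

```text
time: 25.92
position: [0.5038, 0.3258, 0.0664]
ee_rot: [-3.141, -0.001, 3.137]
ft_force: [0.7, 0.8, 0.7]
gripper_width: 0.797
```

Emit:
play_rows(moves=[{"linear":[0,0,0],"twist":0},{"linear":[0,0,0],"twist":0},{"linear":[0,0,0],"twist":0},{"linear":[0,0,0],"twist":0},{"linear":[0,0,0],"twist":0},{"linear":[0,0,0],"twist":0},{"linear":[0,0,0],"twist":0}], claw=-1, squeeze=30)

```text
time: 26.5
position: [0.5048, 0.327, 0.068]
ee_rot: [3.141, 0.003, 3.138]
ft_force: [-0.4, -3.2, 6.3]
gripper_width: 0.511
```

Emit:
play_rows(moves=[{"linear":[0,0,1],"twist":0},{"linear":[0,0,3],"twist":0},{"linear":[0,0,5],"twist":0},{"linear":[0,0,8],"twist":0},{"linear":[0,0,11],"twist":0},{"linear":[0,0,14],"twist":0},{"linear":[0,0,16],"twist":0},{"linear":[0,0,16],"twist":0}])

```text
time: 27.17
position: [0.5051, 0.3277, 0.2318]
ee_rot: [3.138, 0.007, 3.138]
ft_force: [0.6, 0.6, -1.3]
gripper_width: 0.505
```

Run:
```python
from h import *
q=ctrl.sense();print(q['position'],np.degrees(q['ee_rot']))
for n in('wrist','scene'):grab(n,n+'15.png');
```

```text
[0.50514801 0.32765138 0.23179711] [179.81483938   0.37386751 179.79594769]
```

View pics/wrist15.png

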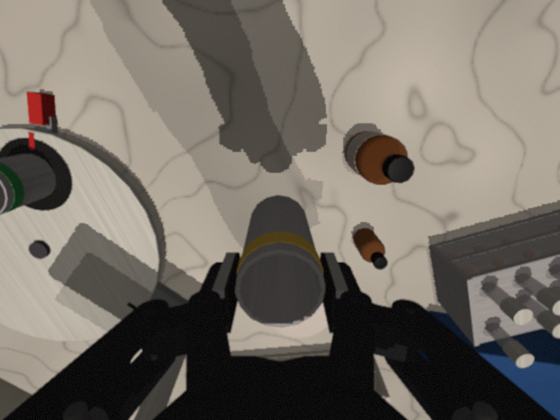

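View pics/scene15.png

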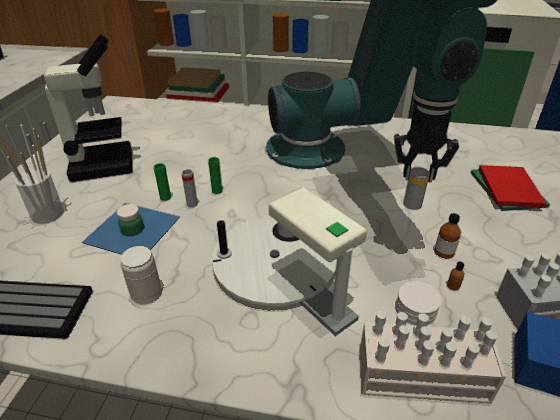

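Emit:
play_rows(moves=[{"linear":[0,-2,0],"twist":0},{"linear":[-0.1,-6,0],"twist":0},{"linear":[-0.2,-10,0],"twist":0},{"linear":[-0.3,-14,0],"twist":0},{"linear":[-0.4,-18,0],"twist":0},{"linear":[-0.5,-22,0],"twist":0},{"linear":[-0.6,-26,0],"twist":0},{"linear":[-0.7,-28.5,0],"twist":0}])

```text
time: 27.93
position: [0.4957, 0.0391, 0.2253]
ee_rot: [-3.141, -0.002, 3.137]
ft_force: [0.2, 0.1, -1.9]
gripper_width: 0.503
```

Emit:
play_rows(moves=[{"linear":[-0.1,-1.3,0],"twist":0},{"linear":[-0.1,-1.3,-1],"twist":0},{"linear":[-0.1,-1.3,-3],"twist":0},{"linear":[-0.1,-1.3,-4.5],"twist":0},{"linear":[-0.1,-1.3,-5.5],"twist":0},{"linear":[-0.1,-1.3,-5.5],"twist":0},{"linear":[-0.1,-1.3,-5.5],"twist":0},{"linear":[-0.1,-1.3,-5.5],"twist":0}])

```text
time: 28.6
position: [0.4958, 0.029, 0.1716]
ee_rot: [3.142, -0.0, 3.138]
ft_force: [-0.2, -0.6, -1.5]
gripper_width: 0.504
```

Run:
```python
from h import *
q=ctrl.sense();print(q['position'],np.degrees(q['ee_rot']))
for n in('wrist','scene','top'):grab(n,n+'16.png');
crop(load('wrist'),190,100,370,350,2.4,'w16a.png');crop(load('scene'),240,130,380,270,5,'s16a.png')
```

```text
[0.49584604 0.02904065 0.17155239] [ 1.79997166e+02 -2.01139713e-03  1.79797715e+02]
```

View pics/w16a.png

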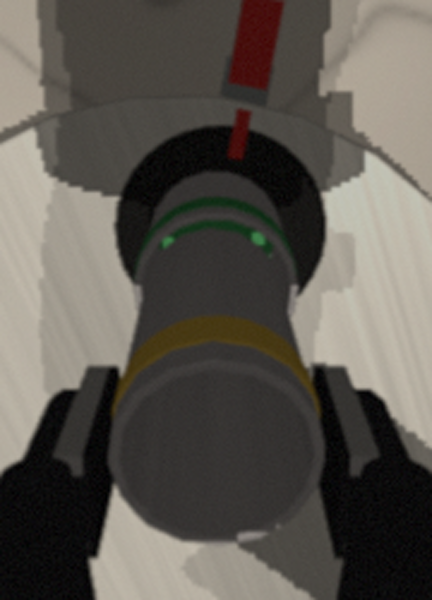

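View pics/s16a.png

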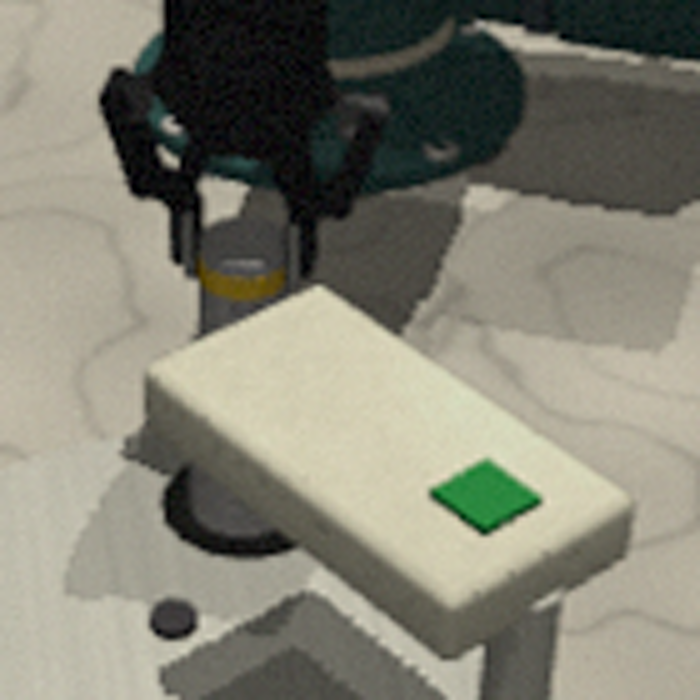

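Emit:
play_rows(moves=[{"linear":[0.1,0,0],"twist":0},{"linear":[0.1,0,-0.5],"twist":0},{"linear":[0.1,0,-1],"twist":0},{"linear":[0.1,0,-1.5],"twist":0},{"linear":[0.1,0,-2],"twist":0},{"linear":[0.1,0,-2],"twist":0}])

```text
time: 29.25
position: [0.4963, 0.029, 0.1501]
ee_rot: [3.141, -0.002, 3.138]
ft_force: [-0.0, 0.2, -1.6]
gripper_width: 0.503
```

Entered b without contact force; I'll lower it further.

Emit:
play_rows(moves=[{"linear":[0,0,-1],"twist":0},{"linear":[0,0,-2],"twist":0},{"linear":[0,0,-3],"twist":0},{"linear":[0,0,-4],"twist":0},{"linear":[0,0,-4.6],"twist":0},{"linear":[0,0,-4.8],"twist":0},{"linear":[0,0,-4.8],"twist":0}])

```text
time: 29.83
position: [0.4967, 0.029, 0.103]
ee_rot: [3.142, -0.001, 3.138]
ft_force: [-0.2, -0.2, -1.2]
gripper_width: 0.508
```

Emit:
play_rows(moves=[{"linear":[0,0,-0.1],"twist":0},{"linear":[0,0,-0.2],"twist":0},{"linear":[0,0,-0.25],"twist":0},{"linear":[0,0,-0.25],"twist":0}])

```text
time: 30.17
position: [0.4971, 0.0289, 0.1011]
ee_rot: [-3.141, 0.001, 3.138]
ft_force: [-0.8, -0.5, 0.4]
gripper_width: 0.506
```

Emit:
play_rows(moves=[{"linear":[0,0,0],"twist":0},{"linear":[0,0,0],"twist":0},{"linear":[0,0,0],"twist":0},{"linear":[0,0,0],"twist":0},{"linear":[0,0,0],"twist":0}], claw=0.6)

```text
time: 30.58
position: [0.4969, 0.029, 0.1008]
ee_rot: [-3.142, 0.0, 3.138]
ft_force: [0.6, -0.5, 0.0]
gripper_width: 0.801
```

Emit:
play_rows(moves=[{"linear":[0,0,1],"twist":0},{"linear":[0,0,3],"twist":0},{"linear":[0,0,6],"twist":0},{"linear":[0,0,9],"twist":0},{"linear":[0,0,12],"twist":0},{"linear":[0,0,14],"twist":0},{"linear":[0,0,14],"twist":0},{"linear":[0,0,14],"twist":0}])

```text
time: 31.25
position: [0.4974, 0.0289, 0.2414]
ee_rot: [-3.141, 0.002, 3.138]
ft_force: [-0.5, 0.6, -1.3]
gripper_width: 0.801
```

Run:
```python
from h import *
q=ctrl.sense();print(q['position'],np.degrees(q['ee_rot']))
for n in('wrist','scene','top'):grab(n,n+'17.png');
crop(load('wrist'),190,120,370,280,4,'w17a.png')
```

```text
[0.49735813 0.0289338  0.24143147] [-1.79988109e+02  1.04208102e-01  1.79792571e+02]
```

View pics/w17a.png

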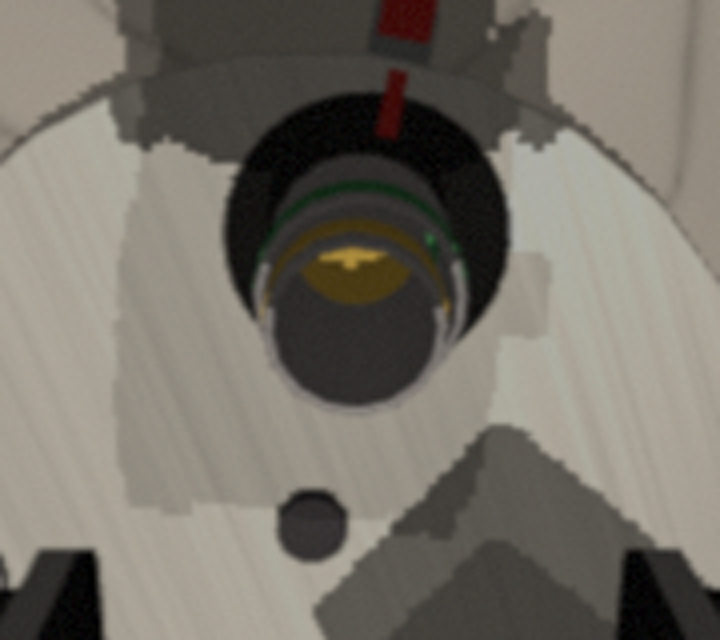

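View pics/scene17.png

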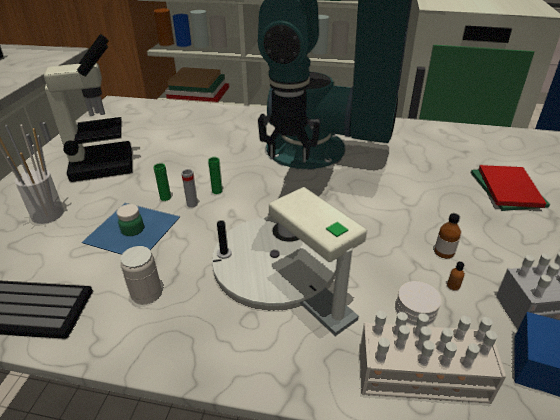

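Run:
```python
from h import *
w=load('wrist');c=lambda u,v:(190+u/4,120+v/4)
print('c',at(w,*c(356,322),.124),'w',at(w,*c(267,322),.124)-at(w,*c(446,322),.124))
```

```text
c [0.49636861 0.02868882 0.124     ] w [-0.00015365 -0.04206665  0.        ]
```

Emit:
play_rows(moves=[{"linear":[-1,-3,0],"twist":0},{"linear":[-2,-7,0],"twist":0},{"linear":[-3.5,-11,0],"twist":0},{"linear":[-5,-15,0],"twist":0},{"linear":[-6.5,-19,0],"twist":0},{"linear":[-7.7,-23,0],"twist":0},{"linear":[-8.7,-27,0],"twist":0},{"linear":[-9.7,-30,0],"twist":0}], claw=0.3)

```text
time: 32.07
position: [0.3985, -0.2733, 0.2399]
ee_rot: [3.141, -0.001, 3.137]
ft_force: [1.2, -0.2, 0.2]
gripper_width: 0.647
```

Emit:
play_rows(moves=[{"linear":[0,-0.8,0],"twist":0},{"linear":[0,-0.8,0],"twist":0},{"linear":[0,-0.8,0],"twist":0},{"linear":[0,-0.8,0],"twist":0}])

```text
time: 32.4
position: [0.4, -0.2779, 0.2404]
ee_rot: [3.141, -0.001, 3.139]
ft_force: [0.2, 0.0, 0.2]
gripper_width: 0.651
```

Run:
```python
from h import *
q=ctrl.sense();print(q['position'],np.degrees(q['ee_rot']),np.degrees(q['joint_positions']))
for n in('wrist','scene'):grab(n,n+'18.png');
crop(load('wrist'),210,120,350,260,4,'w18a.png')
```

```text
[ 0.3999505  -0.27787461  0.24037297] [ 1.79951967e+02 -3.54941708e-02  1.79838507e+02] [-4.43941811e+01  1.12182899e+01 -6.59324774e+00  7.22474007e+01
  9.65626943e-03 -4.42326782e+01]
```

View pics/wrist18.png

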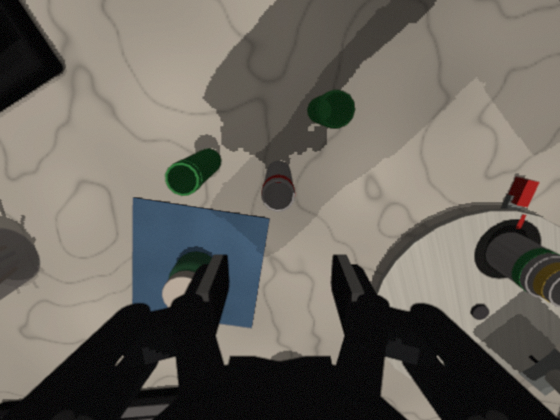

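View pics/w18a.png

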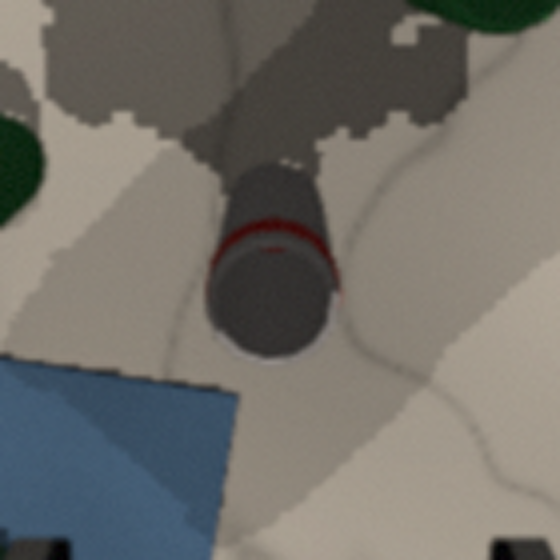

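Run:
```python
from h import *
w=load('wrist');c=lambda u,v:(210+u/4,120+v/4)
print('d',at(w,*c(272,294),.114),'w',at(w,*c(205,294),.114)-at(w,*c(339,294),.114));print(ctrl.sense()['position'])
```

```text
d [ 0.39435891 -0.2789324   0.114     ] w [-0.00010113 -0.03231411  0.        ]
[ 0.40017353 -0.27773347  0.24067474]
```

Emit:
play_rows(moves=[{"linear":[-0.5,-0.1,-2],"twist":0},{"linear":[-0.5,-0.1,-5],"twist":0},{"linear":[-0.5,-0.1,-8],"twist":0},{"linear":[-0.5,-0.1,-11],"twist":0},{"linear":[-0.5,-0.1,-13.5],"twist":0},{"linear":[-0.5,-0.1,-15.2],"twist":0},{"linear":[-0.5,-0.1,-15.2],"twist":0},{"linear":[-0.5,-0.1,-15.2],"twist":0}])

```text
time: 33.17
position: [0.3949, -0.2791, 0.0889]
ee_rot: [3.141, -0.001, 3.139]
ft_force: [-0.5, 0.1, 0.3]
gripper_width: 0.654
```

Emit:
play_rows(moves=[{"linear":[0,0,0],"twist":0},{"linear":[0,0,0],"twist":0},{"linear":[0,0,0],"twist":0},{"linear":[0,0,0],"twist":0},{"linear":[0,0,0],"twist":0},{"linear":[0,0,0],"twist":0},{"linear":[0,0,0],"twist":0}], claw=-1, squeeze=30)

```text
time: 33.75
position: [0.3956, -0.2804, 0.0902]
ee_rot: [-3.14, 0.002, 3.138]
ft_force: [-0.5, 1.8, 6.8]
gripper_width: 0.369
```

Emit:
play_rows(moves=[{"linear":[0,0,1],"twist":0},{"linear":[0,0,3],"twist":0},{"linear":[0,0,5],"twist":0},{"linear":[0,0,8],"twist":0},{"linear":[0,0,11],"twist":0},{"linear":[0,0,14],"twist":0},{"linear":[0,0,17],"twist":0},{"linear":[0,0,17.5],"twist":0}])

```text
time: 34.42
position: [0.3959, -0.2809, 0.2691]
ee_rot: [-3.137, 0.005, 3.138]
ft_force: [0.8, 0.7, -0.6]
gripper_width: 0.368
```

Run:
```python
from h import *
q=ctrl.sense();print(q['position'],np.degrees(q['ee_rot']))
for n in('wrist','scene'):grab(n,n+'19.png');
```

```text
[ 0.39588693 -0.28088529  0.2691498 ] [-179.70835225    0.29358291  179.80281379]
```

View pics/wrist19.png

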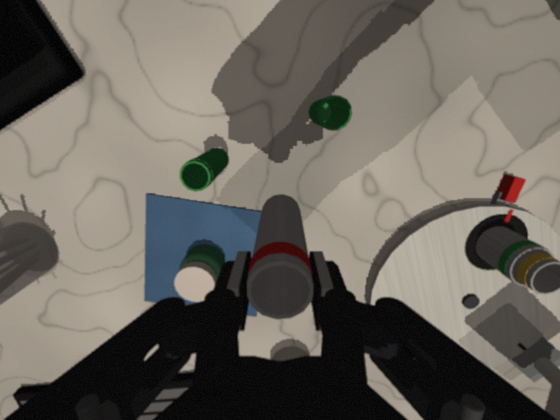

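View pics/scene19.png

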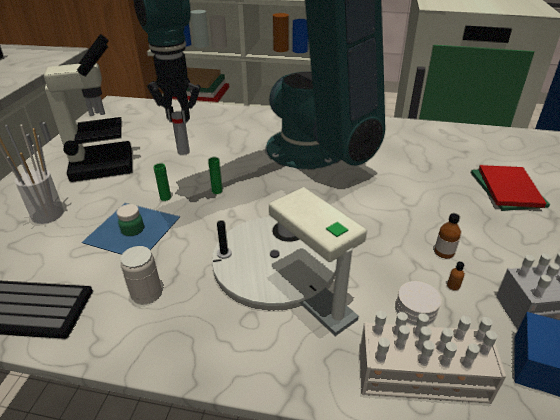

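Run:
```python
from h import *
w=load('wrist');crop(w,230,180,330,330,4,'w19a.png')
```

```text
(no output)
```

View pics/w19a.png

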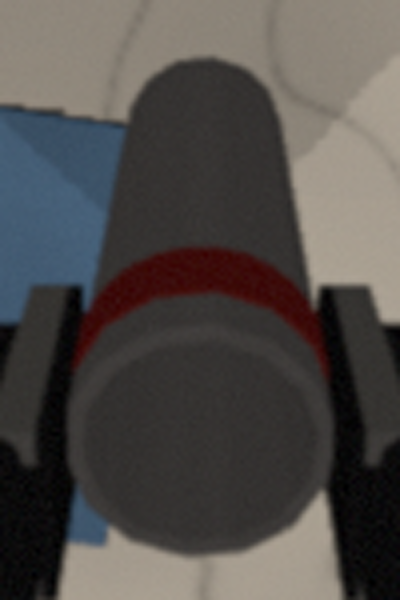

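Emit:
play_rows(moves=[{"linear":[0.7,2,0],"twist":0},{"linear":[2,6,0],"twist":0},{"linear":[3.4,10,0],"twist":0},{"linear":[4.7,14,0],"twist":0},{"linear":[6,18,0],"twist":0},{"linear":[7.3,22,0],"twist":0},{"linear":[8.6,26,0],"twist":0},{"linear":[9.5,29,0],"twist":0}])

```text
time: 35.18
position: [0.4897, 0.0128, 0.2627]
ee_rot: [3.141, -0.001, 3.139]
ft_force: [0.4, 0.2, -0.9]
gripper_width: 0.373
```

Emit:
play_rows(moves=[{"linear":[0.6,2,0],"twist":0},{"linear":[0.6,2,-1],"twist":0},{"linear":[0.6,2,-2.5],"twist":0},{"linear":[0.6,2,-4],"twist":0},{"linear":[0.6,2,-4],"twist":0},{"linear":[0.6,2,-4],"twist":0},{"linear":[0.6,2,-4],"twist":0}])

```text
time: 35.77
position: [0.4958, 0.0299, 0.2241]
ee_rot: [-3.142, -0.0, 3.138]
ft_force: [0.5, -0.6, -1.7]
gripper_width: 0.371
```

Run:
```python
from h import *
q=ctrl.sense();print(q['position'],np.degrees(q['ee_rot']))
for n in('wrist','scene','top'):grab(n,n+'20.png');
crop(load('wrist'),200,110,360,330,2.7,'w20a.png')
```

```text
[0.49583621 0.02989788 0.22408239] [-1.79998244e+02 -3.32950105e-03  1.79783020e+02]
```

View pics/w20a.png

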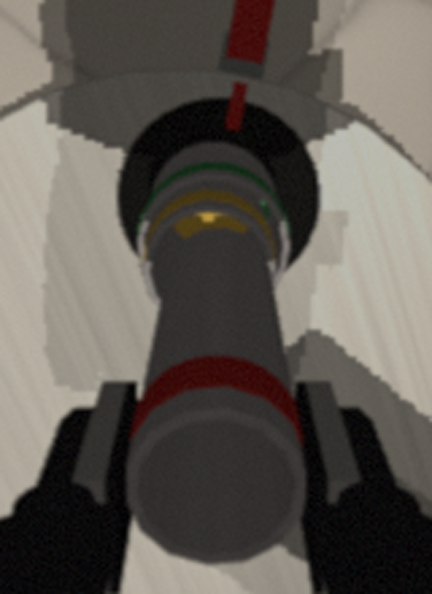

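Run:
```python
from h import *
w=load('wrist');q=ctrl.sense()['position']
im=cv2.resize(w['image'][110:330,200:360],None,fx=3.6,fy=3.6,interpolation=cv2.INTER_CUBIC)
th=np.linspace(0,2*np.pi,60)
def circ(x,y,z,r,col):
    P=np.c_[x+r*np.cos(th),y+r*np.sin(th),0*th+z]
    p=((proj(w,P)-[200,110])*3.6).astype(int)
    cv2.polylines(im,[p.reshape(-1,1,2)],True,col,1)
circ(.4965,.0285,.124,.022,(0,255,255))
circ(.4965,.0293,.098,.0275,(0,255,0))
circ(q[0],q[1],q[2]+.024,.0165,(0,0,255)); circ(q[0],q[1],q[2]-.090,.0165,(255,0,255))
cv2.imwrite('pics/ov20.png',im);print(q)
```

```text
[0.49617474 0.02985211 0.22440288]
```

View pics/ov20.png

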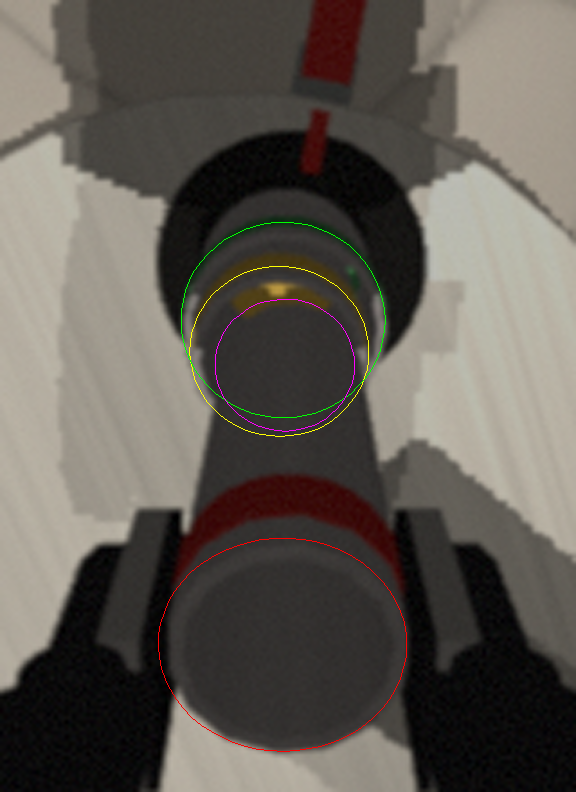

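Emit:
play_rows(moves=[{"linear":[0,-0.12,0],"twist":0},{"linear":[0,-0.12,-0.5],"twist":0},{"linear":[0,-0.12,-1],"twist":0},{"linear":[0,-0.12,-1.5],"twist":0},{"linear":[0,-0.12,-2],"twist":0},{"linear":[0,-0.12,-2.5],"twist":0},{"linear":[0,-0.12,-2.5],"twist":0}])

```text
time: 36.5
position: [0.4954, 0.0288, 0.1976]
ee_rot: [3.142, -0.001, 3.138]
ft_force: [0.4, -0.7, -0.4]
gripper_width: 0.368
```

Emit:
play_rows(moves=[{"linear":[0.05,0,-1],"twist":0},{"linear":[0.05,0,-2.2],"twist":0},{"linear":[0.05,0,-3.5],"twist":0},{"linear":[0.05,0,-4.7],"twist":0},{"linear":[0.05,0,-5.8],"twist":0},{"linear":[0.05,0,-6.6],"twist":0},{"linear":[0.05,0,-6.8],"twist":0},{"linear":[0.05,0,-6.8],"twist":0}])

```text
time: 37.17
position: [0.4962, 0.0288, 0.1305]
ee_rot: [3.142, -0.001, 3.138]
ft_force: [0.2, -0.5, -1.3]
gripper_width: 0.37
```

Emit:
play_rows(moves=[{"linear":[0,0,-0.2],"twist":0},{"linear":[0,0,-0.35],"twist":0},{"linear":[0,0,-0.4],"twist":0},{"linear":[0,0,-0.4],"twist":0}])

```text
time: 37.5
position: [0.4965, 0.0288, 0.1269]
ee_rot: [-3.142, 0.0, 3.138]
ft_force: [-0.2, -0.4, -1.1]
gripper_width: 0.369
```

Emit:
play_rows(moves=[{"linear":[0,0,-0.1],"twist":0},{"linear":[0,0,-0.1],"twist":0},{"linear":[0,0,-0.1],"twist":0}])

```text
time: 37.75
position: [0.4967, 0.0288, 0.1262]
ee_rot: [-3.142, 0.001, 3.138]
ft_force: [-0.7, 1.3, 5.3]
gripper_width: 0.372
```

Emit:
play_rows(moves=[{"linear":[0,0,0],"twist":0},{"linear":[0,0,0],"twist":0},{"linear":[0,0,0],"twist":0},{"linear":[0,0,0],"twist":0},{"linear":[0,0,0],"twist":0}], claw=0.4)

```text
time: 38.17
position: [0.4963, 0.0288, 0.1257]
ee_rot: [3.142, -0.0, 3.138]
ft_force: [0.4, 0.1, -1.3]
gripper_width: 0.695
```

Emit:
play_rows(moves=[{"linear":[0,0,1],"twist":0},{"linear":[0,0,3],"twist":0},{"linear":[0,0,6],"twist":0},{"linear":[0,0,9],"twist":0},{"linear":[0,0,12],"twist":0},{"linear":[0,0,13],"twist":0},{"linear":[0,0,13],"twist":0},{"linear":[0,0,13],"twist":0}])

```text
time: 38.83
position: [0.4965, 0.0288, 0.2557]
ee_rot: [-3.142, 0.001, 3.138]
ft_force: [0.2, -0.1, 0.2]
gripper_width: 0.705
```

Run:
```python
from h import *
q=ctrl.sense();print(q['position'],np.degrees(q['ee_rot']),np.degrees(q['joint_positions']))
for n in('wrist','scene','top'):grab(n,n+'21.png');
crop(load('wrist'),190,120,370,300,3.3,'w21a.png');crop(load('scene'),200,130,380,310,3.3,'s21a.png')
```

```text
[0.49651389 0.02878845 0.25568398] [-1.79999999e+02  3.01996894e-02  1.79791310e+02] [-6.07995609e+00  1.19486923e+01 -3.25315666e+00  7.47681096e+01
  3.08799662e-03 -5.87126567e+00]
```

View pics/w21a.png

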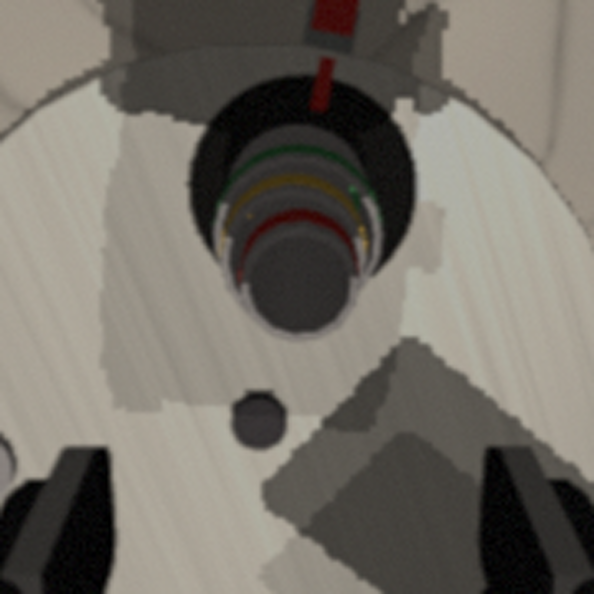

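View pics/s21a.png

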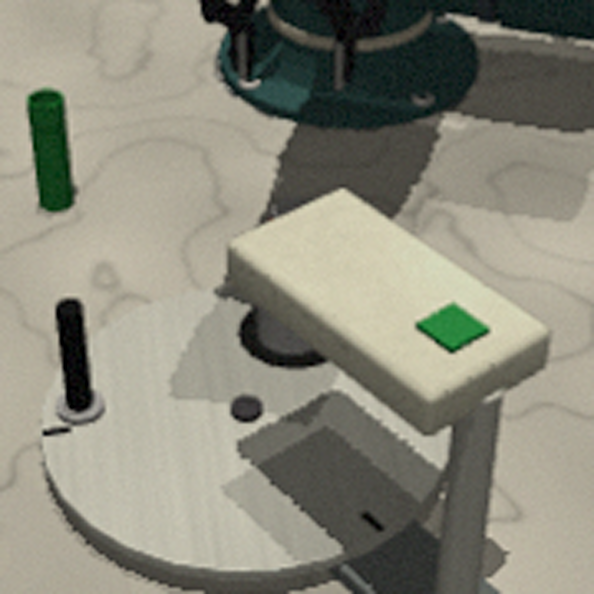

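Emit:
play_rows(moves=[{"linear":[0.5,-1,0],"twist":7},{"linear":[1.5,-3,0],"twist":14},{"linear":[3,-5,0],"twist":21},{"linear":[5,-7,0],"twist":28},{"linear":[7,-9,0],"twist":35},{"linear":[9,-11,0],"twist":42},{"linear":[11,-13,0],"twist":49},{"linear":[12,-14,0],"twist":56}])

```text
time: 39.65
position: [0.6177, -0.1133, 0.2539]
ee_rot: [3.14, -0.001, -2.163]
ft_force: [0.3, 0.1, -0.2]
gripper_width: 0.702
```

Emit:
play_rows(moves=[{"linear":[0,0,0],"twist":7},{"linear":[0,0,0],"twist":14},{"linear":[0,0,0],"twist":21},{"linear":[0,0,0],"twist":28},{"linear":[0,0,0],"twist":35},{"linear":[0,0,0],"twist":42},{"linear":[0,0,0],"twist":44},{"linear":[0,0,0],"twist":44}])

```text
time: 40.32
position: [0.6161, -0.1111, 0.2547]
ee_rot: [3.14, 0.001, -1.398]
ft_force: [-0.1, -0.3, 0.1]
gripper_width: 0.698
```

Run:
```python
from h import *
q=ctrl.sense();print(q['position'],np.degrees(q['ee_rot']),np.degrees(q['joint_positions']))
for n in('wrist','scene'):grab(n,n+'22.png')
```

```text
[ 0.61610883 -0.11112863  0.25471891] [ 1.79918344e+02  4.43875994e-02 -8.01062114e+01] [-1.76776856e+01  2.52812210e+01  1.65685381e+01  8.13802450e+01
  1.55172241e-03 -1.17571507e+02]
```

View pics/wrist22.png

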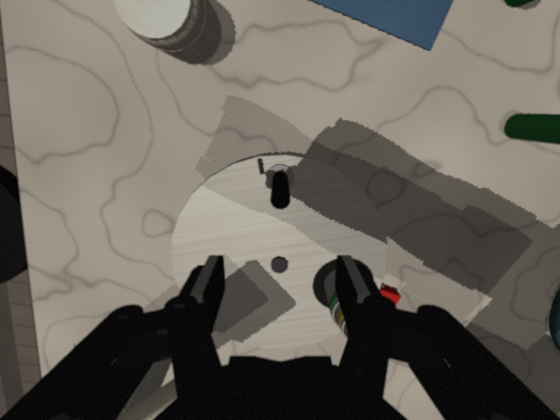

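View pics/scene22.png

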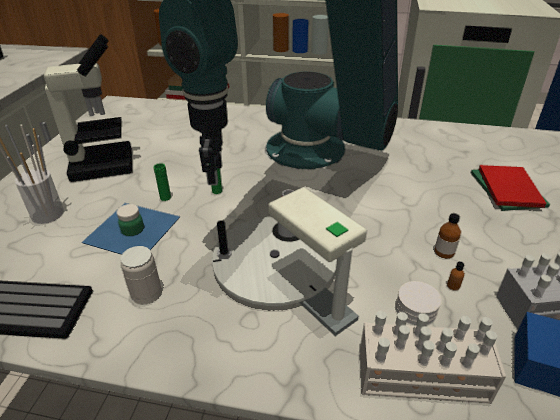

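Emit:
play_rows(moves=[{"linear":[0.05,0,-2],"twist":0},{"linear":[0.05,0,-5],"twist":0},{"linear":[0.05,0,-8],"twist":0},{"linear":[0.05,0,-11],"twist":0},{"linear":[0.05,0,-14],"twist":0},{"linear":[0.05,0,-16.5],"twist":0},{"linear":[0.05,0,-16.8],"twist":0},{"linear":[0.05,0,-16.8],"twist":0}])

```text
time: 41.08
position: [0.616, -0.1109, 0.0868]
ee_rot: [3.139, 0.001, -1.401]
ft_force: [0.6, -0.5, 0.7]
gripper_width: 0.7
```

Emit:
play_rows(moves=[{"linear":[0,0,0],"twist":0},{"linear":[0,0,0],"twist":0},{"linear":[0,0,0],"twist":0},{"linear":[0,0,0],"twist":0},{"linear":[0,0,0],"twist":0},{"linear":[0,0,0],"twist":0},{"linear":[0,0,0],"twist":0}], claw=-1, squeeze=30)

```text
time: 41.67
position: [0.6168, -0.1116, 0.0893]
ee_rot: [-3.141, -0.001, -1.4]
ft_force: [-6.2, -1.6, 9.8]
gripper_width: 0.223
```

Run:
```python
from h import *
q=ctrl.sense();print(q['position'],np.degrees(q['ee_rot'][2]))
A=np.array([.596,.012]);p0=q['position'][:2]-A;print(np.hypot(*p0),np.degrees(np.arctan2(p0[1],p0[0]))%360)
p0=.125*np.array([np.cos(np.radians(279.6)),np.sin(np.radians(279.6))])
R=lambda t:np.array([[np.cos(t),-np.sin(t)],[np.sin(t),np.cos(t)]])
for k in range(8):
  print(k,[tuple(((R(np.radians(-2*(i+1)-16*k))-R(np.radians(-16*k)))@p0*100).round(2).tolist()) for i in range(8)])
```

```text
[ 0.61683179 -0.11162332  0.0893222 ] -80.23283188393519
0.1253662192040847 279.5650637317363
0 [(-0.43, -0.07), (-0.86, -0.12), (-1.3, -0.15), (-1.74, -0.17), (-2.17, -0.17), (-2.61, -0.16), (-3.04, -0.14), (-3.48, -0.1)]
1 [(-0.43, 0.06), (-0.86, 0.13), (-1.29, 0.21), (-1.72, 0.31), (-2.14, 0.43), (-2.55, 0.56), (-2.96, 0.71), (-3.37, 0.87)]
2 [(-0.4, 0.17), (-0.79, 0.36), (-1.18, 0.56), (-1.56, 0.78), (-1.93, 1.0), (-2.3, 1.24), (-2.65, 1.5), (-3.0, 1.76)]
3 [(-0.34, 0.28), (-0.66, 0.57), (-0.98, 0.87), (-1.29, 1.18), (-1.58, 1.5), (-1.87, 1.83), (-2.14, 2.17), (-2.4, 2.52)]
4 [(-0.25, 0.36), (-0.48, 0.73), (-0.7, 1.1), (-0.91, 1.49), (-1.11, 1.88), (-1.29, 2.27), (-1.46, 2.67), (-1.61, 3.08)]
5 [(-0.14, 0.41), (-0.26, 0.83), (-0.37, 1.25), (-0.47, 1.68), (-0.55, 2.11), (-0.61, 2.54), (-0.66, 2.97), (-0.7, 3.41)]
6 [(-0.02, 0.44), (-0.02, 0.87), (-0.01, 1.31), (0.01, 1.74), (0.05, 2.18), (0.11, 2.61), (0.18, 3.04), (0.27, 3.47)]
7 [(0.1, 0.42), (0.22, 0.85), (0.35, 1.26), (0.49, 1.67), (0.65, 2.08), (0.82, 2.48), (1.01, 2.87), (1.21, 3.26)]
```

Emit:
play_rows(moves=[{"linear":[-0.2,-0.03,0],"twist":-1},{"linear":[-0.5,-0.08,0],"twist":-2.3},{"linear":[-0.86,-0.12,0],"twist":-4},{"linear":[-1.3,-0.15,0],"twist":-6},{"linear":[-1.74,-0.17,0],"twist":-8},{"linear":[-2.3,-0.17,0],"twist":-10.6},{"linear":[-2.9,-0.15,0],"twist":-13.3},{"linear":[-3.48,-0.1,0],"twist":-16}])

```text
time: 42.33
position: [0.5829, -0.1127, 0.0893]
ee_rot: [-3.139, -0.001, -1.682]
ft_force: [1.5, -1.3, 6.9]
gripper_width: 0.226
```

Emit:
play_rows(moves=[{"linear":[-0.43,0.06,0],"twist":-2},{"linear":[-0.86,0.13,0],"twist":-4},{"linear":[-1.29,0.21,0],"twist":-6},{"linear":[-1.72,0.31,0],"twist":-8},{"linear":[-2.14,0.43,0],"twist":-10},{"linear":[-2.55,0.56,0],"twist":-12},{"linear":[-2.96,0.71,0],"twist":-14},{"linear":[-3.37,0.87,0],"twist":-16}])

```text
time: 43.0
position: [0.549, -0.1045, 0.0893]
ee_rot: [-3.139, -0.001, -1.961]
ft_force: [-1.3, -4.9, 7.2]
gripper_width: 0.23
```

Emit:
play_rows(moves=[{"linear":[-0.4,0.17,0],"twist":-2},{"linear":[-0.79,0.36,0],"twist":-4},{"linear":[-1.18,0.56,0],"twist":-6},{"linear":[-1.56,0.78,0],"twist":-8},{"linear":[-1.93,1.0,0],"twist":-10},{"linear":[-2.3,1.24,0],"twist":-12},{"linear":[-2.65,1.5,0],"twist":-14},{"linear":[-3.0,1.76,0],"twist":-16}])

```text
time: 43.67
position: [0.5186, -0.0871, 0.0893]
ee_rot: [-3.138, -0.002, -2.241]
ft_force: [-5.2, -7.5, 10.7]
gripper_width: 0.225
```

Run:
```python
from h import *
q=ctrl.sense();print(q['position'],np.degrees(q['ee_rot'][2]),q['ft_force'])
A=np.array([.596,.012]);p0=q['position'][:2]-A;print(np.hypot(*p0),np.degrees(np.arctan2(p0[1],p0[0]))%360)
f=grab('top');crop(f,200,130,340,270,4,'t23.png')
f=grab('scene');crop(f,180,130,380,310,3.3,'s23.png')
```

```text
[ 0.51856018 -0.08713387  0.089297  ] -128.3750026175993 [-5.18628056 -7.5428807  10.67338302]
0.12579526522846637 232.0043251693427
```

View pics/s23.png

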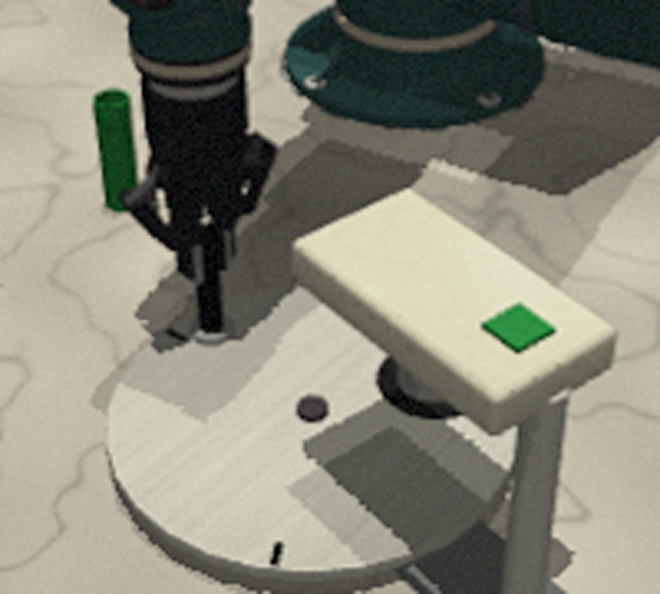

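Emit:
play_rows(moves=[{"linear":[-0.34,0.28,0],"twist":-2},{"linear":[-0.66,0.57,0],"twist":-4},{"linear":[-0.98,0.87,0],"twist":-6},{"linear":[-1.29,1.18,0],"twist":-8},{"linear":[-1.58,1.5,0],"twist":-10},{"linear":[-1.87,1.83,0],"twist":-12},{"linear":[-2.14,2.17,0],"twist":-14},{"linear":[-2.4,2.52,0],"twist":-16}])

```text
time: 44.43
position: [0.4949, -0.063, 0.0893]
ee_rot: [-3.136, -0.002, -2.52]
ft_force: [-8.6, -12.6, 15.3]
gripper_width: 0.223
```

Emit:
play_rows(moves=[{"linear":[-0.25,0.36,0],"twist":-2},{"linear":[-0.48,0.73,0],"twist":-4},{"linear":[-0.7,1.1,0],"twist":-6},{"linear":[-0.91,1.49,0],"twist":-8},{"linear":[-1.11,1.88,0],"twist":-10},{"linear":[-1.29,2.27,0],"twist":-12},{"linear":[-1.46,2.67,0],"twist":-14},{"linear":[-1.61,3.08,0],"twist":-16}])

```text
time: 45.1
position: [0.4775, -0.0308, 0.0892]
ee_rot: [-3.139, -0.001, -2.799]
ft_force: [-13.8, -7.3, 20.6]
gripper_width: 0.224
```

Emit:
play_rows(moves=[{"linear":[-0.14,0.41,0],"twist":-2},{"linear":[-0.26,0.83,0],"twist":-4},{"linear":[-0.37,1.25,0],"twist":-6},{"linear":[-0.47,1.68,0],"twist":-8},{"linear":[-0.55,2.11,0],"twist":-10},{"linear":[-0.61,2.54,0],"twist":-12},{"linear":[-0.66,2.97,0],"twist":-14},{"linear":[-0.7,3.41,0],"twist":-16}])

```text
time: 45.77
position: [0.4701, 0.0038, 0.0892]
ee_rot: [-3.14, -0.001, -3.078]
ft_force: [-15.6, -4.1, 23.9]
gripper_width: 0.224
```

Emit:
play_rows(moves=[{"linear":[-0.02,0.44,0],"twist":-2},{"linear":[-0.02,0.87,0],"twist":-4},{"linear":[-0.01,1.31,0],"twist":-6},{"linear":[0.01,1.74,0],"twist":-8},{"linear":[0.05,2.18,0],"twist":-10},{"linear":[0.11,2.61,0],"twist":-12},{"linear":[0.18,3.04,0],"twist":-14},{"linear":[0.27,3.47,0],"twist":-16}])

```text
time: 46.43
position: [0.4728, 0.0384, 0.0891]
ee_rot: [-3.139, -0.0, 2.926]
ft_force: [-17.5, -26.6, 21.6]
gripper_width: 0.225
```

Run:
```python
from h import *
q=ctrl.sense();print(q['position'],np.degrees(q['ee_rot'][2]),q['ft_force'])
A=np.array([.596,.012]);p0=q['position'][:2]-A;print(np.hypot(*p0),np.degrees(np.arctan2(p0[1],p0[0]))%360)
```

```text
[0.47275375 0.0384177  0.08911651] 167.6590716878685 [-17.54625125 -26.64302595  21.57538119]
0.12604575480558697 167.90178045395086
```

Emit:
play_rows(moves=[{"linear":[0.1,0.42,0],"twist":-2},{"linear":[0.22,0.85,0],"twist":-4},{"linear":[0.36,1.26,0],"twist":-6},{"linear":[0.5,1.67,0],"twist":-8},{"linear":[0.5,1.67,0],"twist":-8}])

```text
time: 46.85
position: [0.4781, 0.0565, 0.0891]
ee_rot: [3.141, -0.001, 2.787]
ft_force: [-13.0, 3.3, 22.0]
gripper_width: 0.225
```

Run:
```python
from h import *
q=ctrl.sense();print(q['position'],np.degrees(q['ee_rot'][2]),q['ft_force'])
A=np.array([.596,.012]);p0=q['position'][:2]-A;print(np.hypot(*p0),np.degrees(np.arctan2(p0[1],p0[0]))%360)
```

```text
[0.47806431 0.05651277 0.08909772] 159.67181859491268 [-13.03836901   3.30188855  21.97335882]
0.1260563873705242 159.32186159145394
```

Emit:
play_rows(moves=[{"linear":[0,0,0],"twist":0},{"linear":[0,0,0],"twist":0},{"linear":[0,0,0],"twist":0},{"linear":[0,0,0],"twist":0},{"linear":[0,0,0],"twist":0}], claw=0.2)

```text
time: 47.27
position: [0.4791, 0.0555, 0.0879]
ee_rot: [3.142, 0.0, 2.789]
ft_force: [0.2, 0.0, -0.5]
gripper_width: 0.598
```

Emit:
play_rows(moves=[{"linear":[0,0,2],"twist":0},{"linear":[0,0,5],"twist":0},{"linear":[0,0,8],"twist":0},{"linear":[0,0,11],"twist":0},{"linear":[-2,-2,14],"twist":0},{"linear":[-5,-5,15],"twist":0},{"linear":[-8,-9,15],"twist":0},{"linear":[-10,-12,15],"twist":0}])

```text
time: 47.93
position: [0.3805, -0.0613, 0.2385]
ee_rot: [-3.141, 0.002, 2.791]
ft_force: [0.9, -1.2, 0.3]
gripper_width: 0.606
```

Run:
```python
from h import *
q=ctrl.sense();print(q['position'],np.degrees(q['ee_rot'][2]))
for n in('wrist','scene','top'):grab(n,n+'24.png')
crop(load('scene'),200,150,400,310,3.5,'s24a.png');crop(load('wrist'),180,100,480,320,2.6,'w24a.png')
w=load('wrist');A=np.array([.596,.012])
for f in(w,load('top')):
  print([proj(f,[A[0]+.125*np.cos(a),A[1]+.125*np.sin(a),.13]).round(1).tolist() for a in np.radians([156.6,159.6,162.6])])
```

```text
[ 0.38051369 -0.06126263  0.23850519] 159.89305614226797
[[[433.6, 255.9]], [[427.0, 255.7]], [[420.3, 255.8]]]
[[[260.6, 231.2]], [[262.6, 232.0]], [[264.7, 232.6]]]
```

View pics/s24a.png

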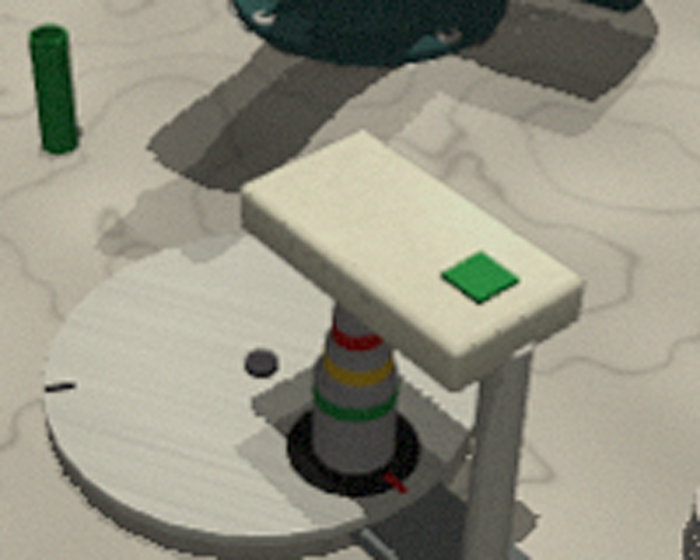

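View pics/wrist24.png

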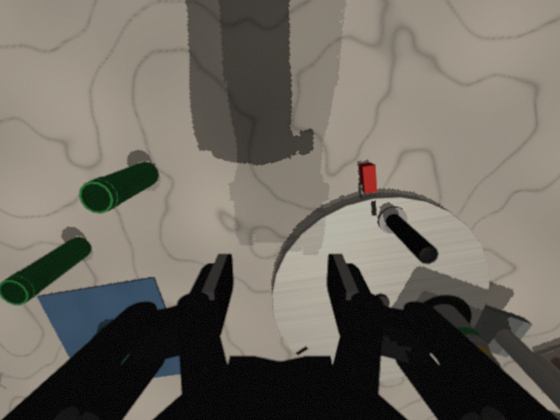

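View pics/scene24.png

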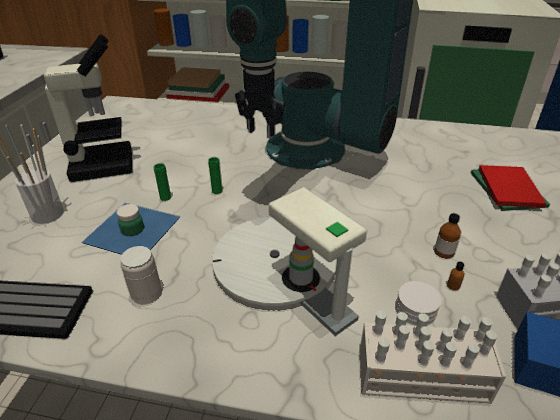

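Run:
```python
from h import *
s=load('scene');crop(s,70,190,200,270,6,'s24b.png')
print(at(s,129,212,.07),proj(s,[.539,-.401,.07]))
w=load('wrist');crop(w,370,180,490,290,5,'w24b.png')
```

```text
[ 0.54981421 -0.3897986   0.07      ] [[126.99796979 209.10839206]]
```

View pics/s24b.png

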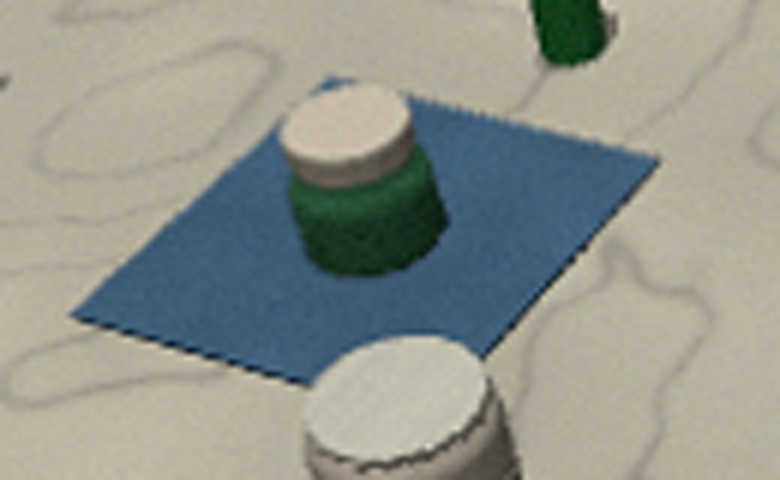

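View pics/w24b.png

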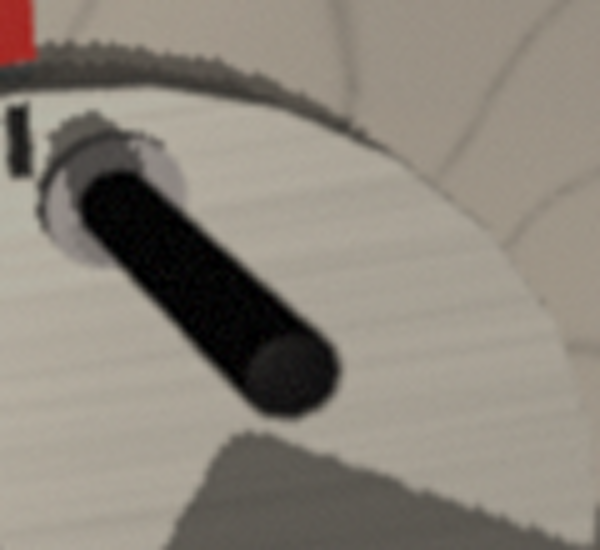

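```bash
python3 -c "
from plant import ctrl
print(ctrl.job_done(), ctrl.sense()['time'])"
```

```text
the job is handed in; nothing more can be done
the job is handed in; nothing more can be done
```

The job is done and handed in. Simulation time was about 48 s of the 210 s allowed.

**What I did:**
- **Turntable and jar:** I gripped the post and turned the disc to the loading detent with the jar on it. I then stood the jar on the blue tray.
- **Beakers:** I put beaker_b (green) on the middle of the seat, then nested beaker_c (yellow) and beaker_d (red) inside it. beaker_a was not in any picture, so I took it as absent. I left the two green look-alikes of beaker_d alone.
- **Return:** I turned the disc back to the lamp detent, released the post and moved the arm clear.

**Last checks:**
- **Disc:** the post is within about 1° of its lamp-detent position, and the rim tick is on the same pixel as at the start.
- **Stack:** the three beakers stand upright and nested under the lamp, within about 2 mm of the seat's centre.
- **Jar:** it stands upright, within a few millimetres of the tray's centre. By the gripper position it is about 2 mm off. The rougher scene-camera reading put it 5–15 mm off, but compared against the tray's corners in the same picture it was only 1–2 pixels off.
- **Everything else:** I saw no knocked objects. The bottles and dishes look to be where they were. The highest wrist force I read was about 40 N, against the 120 N limit.

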